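# Push the loaded display crate up the ramp behind its lip

### The job

Put the small turned wooden bed knob that stands just beyond the rails into the open wooden crate, then slide the crate between the rails and push it up the ramp until its trailing edge drops behind the lip and it sits flat on the deck with the knob in it, and let go. Only slide the crate, do not lift or carry it. Push gently and by feel: never ram the crate hard against the sprung stop at the end of the deck. Leave the tape measure, tin and pliers where they are.

Things in the scene. Friction and masses are not known exactly. Their poses are not given: they have to be found in the camera images.
- crate: Open-topped light wooden crate, outside 120 mm long (x), 100 mm wide (y), 55 mm high, walls and floor 6 mm thick, about 0.3 kg (differs by a third either way). Starts on the table before the mouth of the rails, up to 8 degrees askew and 4 mm off the centre line. On the smooth ramp it may slip back if let go. Origin: centre of its underside; z up, x towards the rails when it is square to them.
- knob_center (a point): Middle of the bed knob, 26 mm above its underside.
- knob: Dark brown turned wooden bed knob, roundish, 50 mm wide and 53 mm high, standing on the table beyond the rails. Origin: centre of its underside, z up. It fits loosely into the crate and may roll there.
- rails: Two straight wooden guide rails fixed to the table, 38 mm high, 10 mm thick, 116 mm apart inside, from x = -125 to +190 mm. Origin: on the table midway between them; x is the push direction, z up. A plywood ramp unit (ramp, lip, deck, sprung stop) is clamped between them; where it is clamped along x differs by up to 25 mm either way from the middle setting and is not measured.
- tape: Yellow tape measure, 66 x 76 x 34 mm, lying on the table past the far end of the rails; leave alone. Origin: centre of its underside.
- tin: Small open grey metal tin, 60 mm across and 45 mm high, on the table beyond the rails; leave alone. Origin: centre of its underside.
- pliers: Red-handled pliers, 170 mm long, lying near the front edge of the table on the right; leave alone. Origin: centre of its underside.
- mouth (a point): Point on the table at the mouth of the rails, at x = -165 mm of the rails, where their flared ends stand about 144 mm apart. The foot of the ramp (level with the table, 112 mm wide) lies 65 mm further along x, give or take the 25 mm of the clamping.
- lip (a point): Top of the lip at the head of the ramp if the unit were at its middle setting (the real lip is up to 25 mm before or behind): at x = 11 mm, 28 mm above the table. The ramp rises evenly from its foot to the lip (14 degrees). The lip ends at x = 14 mm; behind it the level deck is 8 mm lower, 20 mm above the table.
- stop (a point): Centre of the face of the sprung rubber stop at the end of the deck, at the middle setting: x = 137 mm, 35 mm above the table, 80 mm wide, 24 mm high. It yields from 1.5 N, stiffens by 1.5 N per mm and is solid after 6 mm. A crate home on the deck has 3 mm of play between lip and stop. Sliding the crate up takes 2 to 8 N; more than 20 N on the crate is too hard.
There are look-alikes about, which are no part of the job. What is shaped like the knob but purple is not meant.

How it is judged:
By the outcome, as a careful person would: the job done as asked, in the order asked, and still so for the second after the job is handed in, with the robot touching nothing.
It also fails if it takes over 67 s, if anything falls off the work surface, if the arm or the gripper's body presses on something with over 40 N, if the wrist force passes 120 N, or if a joint passes its speed limit or range.

### The arm

A 6-joint arm with a two-finger parallel gripper is mounted at the origin on a cart in front of the work surface, level with it; the furniture and walls round the work are solid. World frame = base frame: x ahead of the robot, y to its left, z up, the work surface at z = 0. Lengths are in m, angles in rad, forces in N, time in s.
With the tool pointing down it reaches from about 0.4 to 0.825 m from the base axis. Payload 7 kg.
Tool frame: the origin (TCP) lies midway between the tips of the shut fingers; the grasp point (between the pads) lies 19 mm behind it; z points along the fingers, x is the direction in which the jaws open and shut, and the axes are right-handed (so a half turn about z gives the same grasp; the last joint's range is limited). The gripper opens to 88 mm and grips with 3 to 60 N. Pads are 19 mm wide; open, the fingers measure 130 mm over their backs; the gripper's body (78 mm by 193 mm) begins 47 mm behind the grasp point.
Start: joints at [1.457, 0.359, 0.012, 0, -1.224, -0.288], TCP at [0.264, 0.621, 0.227] pointing down, gripper open.
Joint ranges: [-3.07, 3.07], [-1.43, 2.12], [-1.02, 1.25], [-3.03, 1.67], [-3.05, -0], [-3.03, 3.03]. Speed limits (rad/s): [2.39, 2.39, 3.01, 3.14, 3.14, 3.14].

### API

Orientations are given as [roll, pitch, yaw] about the fixed x, y, z axes, in that order (R = Rz(yaw) Ry(pitch) Rx(roll)).
In Python, from station import arm gives the robot as it stands.
- The arm moves only by the tool apply_moves, never from a script. Its argument "moves" is a list of rows, each a list of 4 numbers: the shift along the tool's x, y, z in mm, then the turn about the tool's z in rad. A call has 1 to 5 rows; each row shifts and turns the commanded pose from where the row before left it, along the tool's axes as they then stand; what a row does not reach is not made up. A row lasts 1/10 s, in which the tool goes at most 50 mm and 8.59 degrees, less where a joint would pass 70% of its speed; a pose out of reach is approached as far as the arm can. A call with a gripper value outside its range is refused whole. "jaw" is the finger opening in mm, from 0 to 87.6, set as the call begins (left out, the last holds). The fingers move at their own pace and stop on an object; "squeeze" is the grip in N (left out, the last holds). Time passes only in rows, so rows that do not move let the fingers close. It gives the time, the measured TCP pose, the force and the opening at its end, in the units of the state.
- arm.get_state(): the state, without advancing time (a new reading comes with each control period).
- arm.grab_frame(name): name is "side" or "top"; returns (picture, depth): 420x560x3 uint8, red, green, blue; 420x560 float32, m along the optical axis (not along the pixel's ray), 0 where there is no reading.
- arm.camera_info(name): a dict with "fov_y" (degrees; the focal length in pixels is half the picture's height over the tangent of half this angle, whatever the lens; pixels are square), "cx", "cy" (the principal point, pixels), "R" (3x3) and "t" (3): a world point X has camera coordinates R X + t. Camera axes: x right, y down, z forward; pixel columns grow to the right and rows downward; lengths in m; the calibration is good to about 2 mm. A picture is of the moment at which its call begins. camera_info takes no time and is no camera call.
- arm.job_done(): hands the job in, once; it reports no verdict.
The state is a dict: "t": time; "q": joint angles; "qd": joint speeds; "joint_efforts": joint torques, N m; "eef_pos": TCP position; "ee_rot": TCP orientation; "force": force on the tool from outside, world axes, zero at the start; "moment": the same for the moment, N m; "width": finger opening in m.
Only numpy, scipy, OpenCV 4.12 (cv2) and the standard library are available. Lean on these libraries where they do the work, as an engineer would, in place of code of your own. Each camera call takes 0.05 s, during which the arm holds its last target.

## Working session

There is one attempt and no reset: what is moved stays moved. The work goes in short steps, Python scripts to look and compute and a tool call to move; the robot and the scene stay as the last step left them, time stands still between calls to the robot, and variables do not carry over. Pictures are saved under pics/ and viewed, and the job is handed in when it is done.

Besides the shell and the picture viewer there is one more tool, called after ">>>" as name(argument=value, ...), one argument or row to a line, values as JSON. apply_moves: Moves the arm, as the interface text tells. Its arguments: {"type":"object","properties":{"moves":{"type":"array"},"jaw":{"type":"number"},"squeeze":{"type":"number"}},"required":["moves"]}

```bash
ls -la; mkdir -p pics
python3 - <<'E'
from station import arm
import cv2, numpy as np
s=arm.get_state()
for k,v in s.items(): print(k,np.round(v,4))
for n in ("top","side"):
    print(n,arm.camera_info(n))
    im,d=arm.grab_frame(n)
    cv2.imwrite(f"pics/{n}0.png",cv2.cvtColor(im,cv2.COLOR_RGB2BGR))
    np.save(f"pics/{n}0_d.npy",d); np.save(f"pics/{n}0_im.npy",im)
E
```

```text
total 12
drwxr-xr-x  3 agent agent 4096 Dec  5 19:03 .
drwxr-xr-x 23 root  root  4096 Dec  5 19:03 ..
drwxr-xr-x  2 agent agent 4096 Dec  5 19:03 pics
t 0.0
q [ 1.4571e+00  3.5940e-01  1.1100e-02 -4.0000e-04 -1.2241e+00 -2.8810e-01]
qd [ 0.0015  0.0005  0.0001 -0.0001 -0.0002 -0.0018]
joint_efforts [ 1.00000e-04 -5.82717e+01  2.93068e+01  6.99720e+00  7.20000e-03
 -2.00000e-04]
eef_pos [0.2638 0.6208 0.2256]
ee_rot [-3.1415e+00 -1.7000e-03 -1.9727e+00]
force [ 0.5605  0.3918 -0.9673]
moment [-0.0047 -0.0185 -0.0351]
width 0.0875
top {'fov_y': 56.812470506966804, 'cx': 279.9973100767465, 'cy': 208.43439257976576, 'R': array([[ 0.01347255, -0.99972472,  0.0192086 ],
       [-0.99622901, -0.01506716, -0.08544435],
       [ 0.08571025, -0.01798501, -0.99615777]]), 't': array([-0.16724266,  0.53256358,  1.11953661])}
side {'fov_y': 54.85773029813151, 'cx': 283.54245566427, 'cy': 212.11889142100972, 'R': array([[ 0.98571871, -0.16701788, -0.02153242],
       [-0.08030044, -0.35378335, -0.93187401],
       [ 0.14802181,  0.92029472, -0.36214248]]), 't': array([-0.53556293,  0.04696715,  1.41134549])}
```

View pics/top0.png

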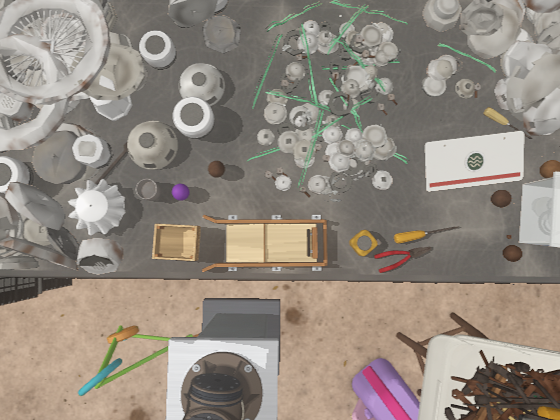

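View pics/side0.png

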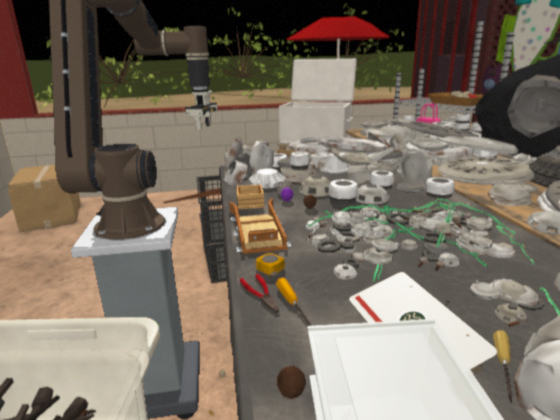

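```bash
cat > h.py <<'E'
import numpy as np, cv2
from station import arm
def cam(n):
    c=arm.camera_info(n); f=210/np.tan(np.radians(c["fov_y"])/2)
    return np.array(c["R"]),np.array(c["t"]),f,c["cx"],c["cy"]
def ray(n,u,v,z):
    R,t,f,cx,cy=cam(n); C=-R.T@t
    d=R.T@np.array([(u-cx)/f,(v-cy)/f,1.0])
    return C+d*(z-C[2])/d[2]
def dep(n,u,v,d):
    R,t,f,cx,cy=cam(n)
    u=np.asarray(u,float);v=np.asarray(v,float);d=np.asarray(d,float)
    P=np.stack([(u-cx)/f*d,(v-cy)/f*d,d],-1)
    return (P-t)@R
def proj(n,X):
    R,t,f,cx,cy=cam(n); p=np.asarray(X)@R.T+t
    return np.stack([f*p[...,0]/p[...,2]+cx,f*p[...,1]/p[...,2]+cy],-1)
def grab(n,name):
    im,d=arm.grab_frame(n)
    cv2.imwrite(f"pics/{name}.png",cv2.cvtColor(im,cv2.COLOR_RGB2BGR))
    np.save(f"pics/{name}_d.npy",d); np.save(f"pics/{name}_im.npy",im)
    return im,d
def crop(im,u0,u1,v0,v1,s,name):
    c=cv2.resize(im[v0:v1,u0:u1],None,fx=s,fy=s,interpolation=cv2.INTER_CUBIC)
    cv2.imwrite(f"pics/{name}.png",cv2.cvtColor(c,cv2.COLOR_RGB2BGR))
E
python3 - <<'E'
from h import *
for n in ("top","side"):
    R,t,f,cx,cy=cam(n); print(n,-R.T@t,f)
im=np.load("pics/top0_im.npy"); d=np.load("pics/top0_d.npy")
crop(im,130,350,150,280,3.6,"top0c")
for (u,v) in [(217,169),(180,192),(147,189),(175,242),(231,240),(300,240),(310,223),(322,240),(364,243),(340,200),(100,240)]:
    print(u,v,np.round(dep("top",u,v,d[v,u]),4))
im=np.load("pics/side0_im.npy")
crop(im,210,330,170,280,6,"side0c")
E
```

```text
top [ 0.43685272 -0.13903753  1.16395213] 388.2858718616193
side [ 0.32277597 -1.37168619  0.54334366] 404.63200577225535
217 169 [0.644  0.0244 0.0531]
180 192 [0.5755 0.1285 0.0526]
147 189 [0.5889 0.2385 0.0048]
175 242 [0.4322 0.1486 0.0083]
231 240 [ 0.4403 -0.0155  0.0024]
300 240 [ 0.443  -0.2197  0.0202]
310 223 [ 0.4944 -0.2506  0.0019]
322 240 [ 0.444  -0.2874 -0.0019]
364 243 [ 0.4368 -0.405   0.0358]
340 200 [ 0.5616 -0.3353  0.0335]
100 240 [0.4353 0.3279 0.1002]
```

View pics/top0c.png

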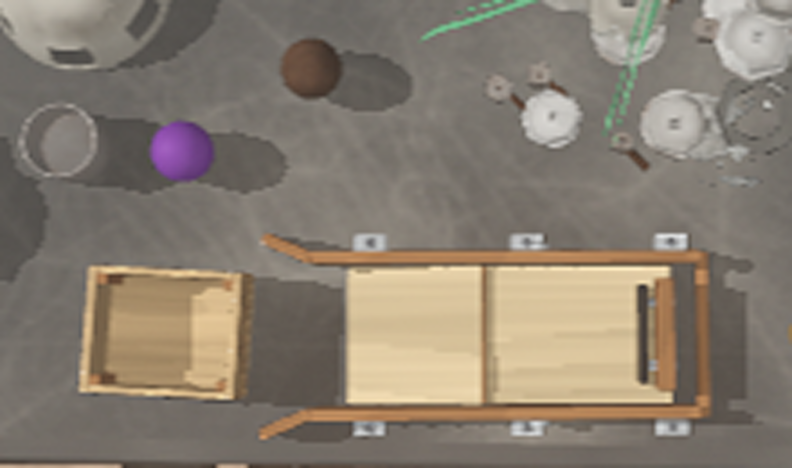

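View pics/side0c.png

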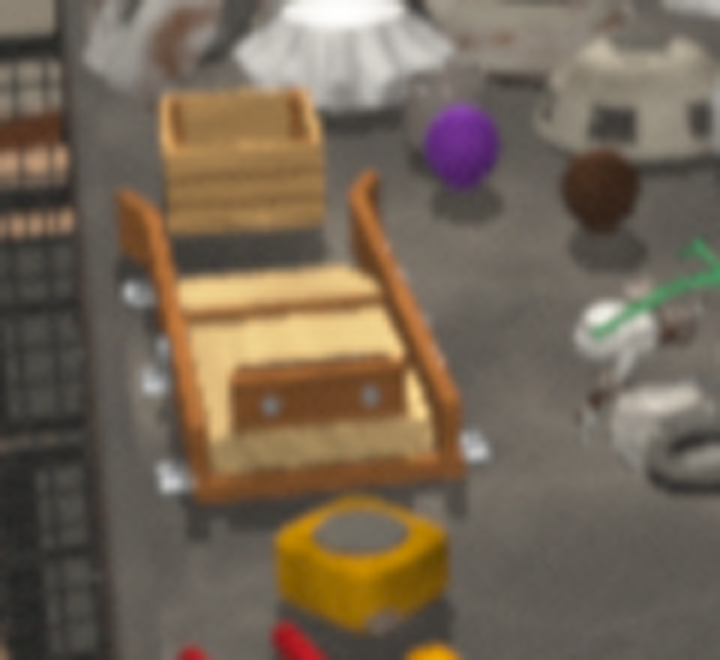

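Run:
```python
from h import *
im=np.load("pics/top0_im.npy"); d=np.load("pics/top0_d.npy")
v,u=np.mgrid[0:420,0:560]
W=dep("top",u,v,d)
# crate rim
def sel(x0,x1,y0,y1,z0,z1):
    m=(W[...,0]>x0)&(W[...,0]<x1)&(W[...,1]>y0)&(W[...,1]<y1)&(W[...,2]>z0)&(W[...,2]<z1)&(d>0)
    return m
m=sel(.35,.52,.06,.24,.048,.064)
P=W[m]; print("crate rim n",len(P),P[:,2].mean(),P[:,2].std())
r=cv2.minAreaRect((P[:,:2]*1000).astype(np.float32)); print(r); print(cv2.boxPoints(r))
mi=sel(.39,.48,.10,.2,-.01,.02); print("floor z",W[mi][:,2].mean(), mi.sum())
# rails
m=sel(.36,.41,-.28,.06,.030,.046); P=W[m]; print("railA",len(P),P.mean(0)); 
print(cv2.minAreaRect((P[:,:2]*1000).astype(np.float32)))
m=sel(.47,.53,-.28,.06,.030,.046); P=W[m]; print("railB",len(P),P.mean(0)); 
print(cv2.minAreaRect((P[:,:2]*1000).astype(np.float32)))
# table z
for q in [(400,200),(120,270),(350,200),(195,200)]:
    w=W[q[1]-3:q[1]+4,q[0]-3:q[0]+4].reshape(-1,3); print(q,w.mean(0),w[:,2].std())
# profile along rail centre line
for c in range(195,332,2):
    print(c, np.round(W[232:250,c].mean(0)*1000,1), im[241,c])
# knob
m=sel(.6,.69,-.02,.07,.02,.08); P=W[m]; print("knob",len(P),P.mean(0),P.min(0),P.max(0))
hsv=cv2.cvtColor(im,cv2.COLOR_RGB2HSV); 
print(hsv[169,217],im[169,217])
```

```text
crate rim n 383 0.05445504375684417 0.002347241986238857
((432.8117980957031, 140.17498779296875), (120.47440338134766, 99.892578125), 87.7220687866211)
[[380.5107    81.970604]
 [480.32437   78.000175]
 [485.11288  198.37936 ]
 [385.29922  202.3498  ]]
floor z 0.006465009217977175 979
railA 459 [ 0.37222914 -0.11902908  0.037725  ]
((383.7732849121094, -112.76908874511719), (46.1695442199707, 333.9015197753906), 0.9200759530067444)
railB 417 [ 0.49717026 -0.12225812  0.03787502]
((489.2723693847656, -109.53378295898438), (339.02801513671875, 37.64427947998047), 88.87846374511719)
(400, 200) [ 5.68174751e-01 -5.23668257e-01  7.77344163e-05] 0.0022250705780666887
(120, 270) [0.34797905 0.30823963 0.001547  ] 0.00697146473381978
(350, 200) [ 5.65775389e-01 -3.71433863e-01  3.48647984e-04] 0.002137937469906965
(195, 200) [5.58547913e-01 9.54696834e-02 7.00906922e-05] 0.00226649303364649
195 [437.4  81.1  52.9] [194 165 123]
197 [437.4  80.3  27.6] [113  92  68]
199 [437.6  79.5   1. ] [113  96  77]
201 [437.7  73.9  -0.6] [100  93  85]
203 [437.1  56.3  64.8] [99 92 85]
205 [437.8  61.9
[... 2010 characters left out ...]
]
307 [ 441.7 -237.9   47.5] [119 105  85]
309 [ 441.8 -243.8   46.4] [82 72 62]
311 [ 441.9 -250.7   34.6] [141 122  94]
313 [ 442.  -255.    49.1] [169 123  83]
315 [ 442.  -260.6   50.4] [161 119  80]
317 [ 441.5 -264.6   65.5] [118  95  77]
319 [ 4.425e+02 -2.782e+02 -4.000e-01] [94 87 79]
321 [ 4.425e+02 -2.842e+02 -2.000e-01] [96 89 82]
323 [ 442.5 -288.7   11.3] [112  87  67]
325 [ 442.6 -294.5   12.4] [140 102  69]
327 [ 4.428e+02 -3.022e+02 -4.000e-01] [97 85 75]
329 [ 442.9 -308.1   -0. ] [94 88 80]
331 [ 4.429e+02 -3.141e+02  2.000e-01] [98 91 84]
knob 224 [0.64655987 0.02984702 0.04462835] [0.62452499 0.00744223 0.0254252 ] [0.67198334 0.05640357 0.05561908]
[11 98 96] [96 73 59]
```

Run:
```python
from h import *
im=np.load("pics/top0_im.npy"); d=np.load("pics/top0_d.npy")
hsv=cv2.cvtColor(im,cv2.COLOR_RGB2HSV).astype(int)
print("rail hsv",hsv[221,250],hsv[265,250],"ramp",hsv[240,240],"lip",hsv[240,263:266].tolist())
# cast rays onto z=.038 for rail-coloured pixels; use rows per column
res=[]
for c in range(222,318,2):
    col=hsv[:,c]
    m=(col[:,1]>110)&(col[:,2]>110)&(col[:,0]<20)
    a=[r for r in range(214,232) if m[r]]; b=[r for r in range(255,275) if m[r]]
    if len(a) and len(b):
        B=ray("top",c,np.mean(a),.038); A=ray("top",c,np.mean(b),.038)
        res.append((A[0],A[1],B[0],B[1],len(a),len(b)))
res=np.array(res); print(len(res),res[::6].round(4))
pA=np.polyfit(res[:,1],res[:,0],1); pB=np.polyfit(res[:,3],res[:,2],1); print("A",pA,"B",pB)
y=np.array([0.05,0,-.1,-.2]); print((np.polyval(pA,y)+np.polyval(pB,y))/2, np.polyval(pB,y)-np.polyval(pA,y))
# rail far end bar and flare tips columns
for r in (240,): print(hsv[r,300:335].tolist())
print("end bar", ray("top",327.5,240,.038), ray("top",323,240,.038))
print("flare", ray("top",202.8,217,.038), ray("top",202.3,270.5,.038), "kink", ray("top",215.5,222,.038), ray("top",214,265,.038))
print(im[240,220:232].tolist()); print(im[240,258:270].tolist())
# knob mask
m=((hsv[...,0]<15)&(hsv[...,2]<130)&(hsv[...,1]>70)).astype(np.uint8); m[:150]=0;m[190:]=0;m[:,:200]=0;m[:,235:]=0
n,l,st,ce=cv2.connectedComponentsWithStats(m); print(st[1:],ce[1:])
k=1+np.argmax(st[1:,4]); print("knob centre ray z=.026", ray("top",*ce[k],.026), ray("top",*ce[k],.03))
ims=np.load("pics/side0_im.npy"); hs=cv2.cvtColor(ims,cv2.COLOR_RGB2HSV).astype(int)
print(proj("side",np.array([.644,.024,.026])),proj("side",np.array([.645,.03,.026])))
m=((hs[...,0]<15)&(hs[...,2]<110)&(hs[...,1]>90)).astype(np.uint8); m[:190]=0;m[212:]=0;m[:,:300]=0;m[:,320:]=0
n,l,st,ce=cv2.connectedComponentsWithStats(m); print(st[1:],ce[1:])
```

```text
rail hsv [ 14 128 174] [ 14 127 175] ramp [ 20  74 209] lip [[18, 87, 194], [15, 118, 147], [18, 87, 159]]
48 [[ 0.3699  0.0048  0.4947  0.008   3.      4.    ]
 [ 0.3703 -0.0296  0.4952 -0.0266  3.      4.    ]
 [ 0.3707 -0.0639  0.4957 -0.0613  3.      4.    ]
 [ 0.3712 -0.0984  0.4962 -0.0961  3.      4.    ]
 [ 0.3716 -0.1328  0.4967 -0.1308  3.      4.    ]
 [ 0.3734 -0.1673  0.4972 -0.1657  3.      3.    ]
 [ 0.3739 -0.2018  0.4977 -0.2005  3.      3.    ]
 [ 0.3743 -0.2364  0.4982 -0.2354  3.      3.    ]]
A [-0.0334639  0.3687575] B [0.00291248 0.49585801]
[0.43154397 0.43230775 0.43383532 0.43536289] [0.12891933 0.12710051 0.12346287 0.11982523]
[[20, 69, 223], [20, 69, 223], [20, 69, 223], [20, 70, 223], [20, 70, 223], [20, 70, 226], [20, 75, 203], [18, 73, 125], [12, 46, 72], [15, 61, 84], [19, 81, 157], [18, 83, 150], [13, 134, 143], [14, 128, 169], [14, 127, 161], [14, 130, 163], [14, 124, 152], [13, 89, 118], [18, 33, 93], [15, 38, 95], [14, 40, 96], [15, 38, 95], [16, 47, 93], [13, 104, 113], [13, 127, 135], [14, 128, 141], [13, 116, 123], [14, 58, 96], [15, 33, 93], [
[... 266 characters left out ...]
1065 0.038     ] [0.36818459 0.02758931 0.038     ]
[[96, 88, 81], [95, 86, 79], [94, 86, 78], [94, 86, 77], [93, 85, 77], [105, 99, 93], [165, 150, 125], [202, 182, 145], [209, 188, 149], [208, 187, 149], [207, 187, 148], [207, 187, 148]]
[[210, 188, 150], [210, 189, 149], [209, 188, 149], [211, 190, 151], [214, 193, 154], [194, 167, 128], [147, 112, 79], [159, 138, 105], [177, 157, 122], [204, 183, 144], [223, 201, 161], [221, 200, 160]]
[[208 161  16  16 204]] [[215.78921569 168.4754902 ]]
knob centre ray z=.026 [0.65053916 0.03200206 0.026     ] [0.64978804 0.03140084 0.03      ]
[308.75544571 202.14096803] [308.65735885 201.59354189]
[[304 195  12  14 116]] [[309.45689655 200.82758621]]
```

Run:
```python
from h import *
im=np.load("pics/top0_im.npy")
hsv=cv2.cvtColor(im,cv2.COLOR_RGB2HSV).astype(float); S=hsv[...,1]; V=hsv[...,2]
def cross(a,th):
    # first index going up crossing th
    for i in range(len(a)-1):
        if a[i]<th<=a[i+1]: return i+(th-a[i])/(a[i+1]-a[i])
    return None
A=[];B=[]
for c in range(222,320):
    if c in range(228,240) or c in range(272,285) or c in range(312,322): continue  # brackets
    e=cross(S[212:232,c],85); 
    if e is not None: B.append(ray("top",c,212+e,.038)[:2])
    e=cross(S[255:278,c][::-1],85)
    if e is not None: A.append(ray("top",c,277-e,.038)[:2])
A=np.array(A);B=np.array(B)
def fit(P):
    p=np.polyfit(P[:,1],P[:,0],1)
    for _ in range(3):
        r=P[:,0]-np.polyval(p,P[:,1]); k=abs(r)<2.0*r.std()+1e-5; p=np.polyfit(P[k,1],P[k,0],1)
    return p,r.std(),k.sum()
pa=fit(A);pb=fit(B);print(pa,pb)
y=np.array([0.06,0,-.1,-.2,-.25]); print(((np.polyval(pA:=pa[0],y)+np.polyval(pb[0],y))/2).round(4), (np.polyval(pb[0],y)-np.polyval(pa[0],y)).round(4))
# crate rim edges: outer edges using V / S in top view
print(S[235:262:2,175].round(), S[220:232,175].round(),V[220:232,175].round())
m=((S>75)&(V>120)).astype(np.uint8); m[:215]=0;m[270:]=0;m[:,:140]=0;m[:,203:]=0
cs,_=cv2.findContours(m,cv2.RETR_EXTERNAL,cv2.CHAIN_APPROX_NONE); c=max(cs,key=cv2.contourArea); r=cv2.minAreaRect(c); bp=cv2.boxPoints(r); print(r,bp)
for p in bp: print(ray("top",p[0],p[1],.055).round(4))
```

```text
(array([-0.01728501,  0.36423844]), np.float64(0.0001730073365749028), np.int64(61)) (array([-0.01767489,  0.50005375]), np.float64(0.0002383708072147687), np.int64(59))
[0.4311 0.4321 0.4339 0.4356 0.4365] [0.1358 0.1358 0.1359 0.1359 0.1359]
[ 96.  95.  95.  95.  96.  96.  95.  96.  97.  97.  95. 102.  92.  26.] [25. 26. 21. 26. 59. 91. 97. 98. 98. 97. 98. 96.] [122. 127. 122. 119. 135. 224. 182. 145. 154. 160. 164. 167.]
((174.41635131835938, 241.8385467529297), (43.228153228759766, 35.430870056152344), 3.5763344764709473) [[151.7393  258.17123]
 [153.94942 222.80936]
 [197.0934  225.50586]
 [194.88329 260.86774]]
[0.3861 0.2005 0.055 ]
[0.4859 0.1984 0.055 ]
[0.48   0.0761 0.055 ]
[0.3801 0.0792 0.055 ]
```

Run:
```python
from h import *
d=np.load("pics/top0_d.npy")
v,u=np.mgrid[0:420,0:560]; W=dep("top",u,v,d)
ok=(d>0.3)
xs=np.arange(.30,.80,.025); ys=np.arange(.375,-.125,-.025)
print("y:   "," ".join(f"{int(y*1000):4d}" for y in ys))
for x in xs[::-1]:
    row=[]
    for y in ys:
        m=ok&(abs(W[...,0]-x-.0125)<.0125)&(abs(W[...,1]-y+.0125)<.0125)&(W[...,2]<.5)
        row.append(f"{int(np.percentile(W[m][:,2],97)*1000):4d}" if m.sum()>3 else "   .")
    print(int(x*1000),"  "," ".join(row))
# knob via depth: top height points
m=ok&(abs(W[...,0]-.648)<.035)&(abs(W[...,1]-.03)<.035)&(W[...,2]>.047)&(W[...,2]<.06); print("knob top",W[m].mean(0),m.sum())
# knob two view
R,t,f,cx,cy=cam("top");
def line(n,u,v):
    R,t,f,cx,cy=cam(n); C=-R.T@t; dd=R.T@np.array([(u-cx)/f,(v-cy)/f,1.]); return C,dd/np.linalg.norm(dd)
C1,d1=line("top",215.8,168.5); C2,d2=line("side",309.46,200.83)
A=np.stack([d1,-d2],1); s=np.linalg.lstsq(A,C2-C1,rcond=None)[0]; p1=C1+s[0]*d1;p2=C2+s[1]*d2; print("two-view",p1,p2,np.linalg.norm(p1-p2))
```

```text
y:     375  350  324  299  274  249  224  199  174  149  124   99   74   49   24    0  -25  -50  -75 -100
775      90  118  109   71   40   46   46   32   66   70   71   71   70   65    3    4    4    5    3   40
750       3    5    3   39   55   57   57   52   12   68   71   70   68    4    3    3    5    4   26   34
725       4    4    6   50   59   66   65   56   43    5   64   62    4    5    4    3    5    3   26   32
700     139  137   10   49   59   65   64   56   40    5    4    4    5    3    4    5    3    4   16   21
675     141  140  137   44   53   59   57   53   11    4    4    4    5    3    4    4    4   24   23   19
650     140  139  134   10   39   47   45   36    4    3    3    3   39   54   50    3    3    4    4    3
625     138  136    3    4    3    4    4    4    3    3    5    3   41   53   50    3    4    5    3   24
600      35    3    3    3   45   46   46    3    5   40    4    3    4    3    5    4    3    5    5    5
575      58   43   26    4   45    5   44   23   46   54   50    4    4    3    3    2    4    5    4    4
550      65   61   42   27   41
[... 594 characters left out ...]
4   20   28   30
400     118  119  112   94    4    2   54   57    9    9    9   56    5    3    4    7   15   22   27   30
375     121  122  116   99    3    4   54   57   56   57   56   56    5    3    4    7   14   36   38   38
350      99   92   83   76    4    4    3    3    4    3    4    3   39   40   41   41   41   40   41   41
325      57   50   45    5    5    4    5    4    4    4    4    5    4    4    3    6    4    3    3    5
300     -20  -16  -11   -4   -4   -5    .  -28  -21  -14  -13    .  -15  -10   -2   -5  -24  -16  -14   -9
knob top [0.64910307 0.03252404 0.05054627] 100
two-view [0.65002338 0.03161365 0.02835949] [0.64852836 0.03187186 0.02811765] 0.0015363130515903287
```

```bash
cat >> h.py <<'E'
from scipy.spatial.transform import Rotation as Ro
def tool(s=None):
    s=s or arm.get_state(); return np.array(s["eef_pos"]),Ro.from_euler("xyz",s["ee_rot"]).as_matrix()
def delta(target,p=None,R=None,yaw=None):
    """tool-frame shift (mm) to world target; in present axes or with tool at yaw"""
    if p is None: p,R=tool()
    if yaw is not None: R=Ro.from_euler("xyz",[np.pi,0,yaw]).as_matrix()
    return (R.T@(np.array(target)-p))*1000
E
python3 - <<'E'
from h import *
p,R=tool(); print(R.round(3))
print("present axes",delta([.6495,.032,.12]).round(1)); print("turned",delta([.6495,.032,.12],yaw=-2.225).round(1))
E
```

```text
[[-0.391 -0.92  -0.   ]
 [-0.92   0.391 -0.001]
 [ 0.002 -0.    -1.   ]]
present axes [ 390.9 -585.3  106.4]
turned [ 232.5 -664.4  105.7]
```

>>> apply_moves(
  moves=[
    [27,-40,0,0.126],
    [24,-42,0,0.126],
    [17,-46,0,0],
    [17,-46,0,0],
    [17,-46,0,0],
  ],
  jaw=80,
  squeeze=15,
)

```text
t: 0.6
eef_pos: [0.3935, 0.4125, 0.2263]
ee_rot: [-3.142, -0.0, -2.224]
force: [0.7, 0.3, 0.7]
width: 0.0799
```

Run:
```python
from h import *
print(delta([.6495,.032,.10]).round(1), arm.get_state()["t"])
```

```text
[ 146.4 -434.6  126.4] 0.6
```

>>> apply_moves(
  moves=[
    [15,-45,10,0],
    [15,-45,10,0],
    [15,-45,10,0],
    [15,-45,10,0],
    [15,-45,10,0],
  ],
)

```text
t: 1.1
eef_pos: [0.5265, 0.2163, 0.1761]
ee_rot: [3.141, -0.0, -2.224]
force: [0.3, 1.5, 0.3]
width: 0.0801
```

Run:
```python
from h import *
print(delta([.6495,.032,.10]).round(1), arm.get_state()["t"])
```

```text
[  71.5 -209.7   76.1] 1.1
```

>>> apply_moves(
  moves=[
    [15,-45,12,0],
    [15,-45,12,0],
    [15,-45,12,0],
    [15,-45,12,0],
    [11,-30,12,0],
  ],
)

```text
t: 1.6
eef_pos: [0.6505, 0.0312, 0.1155]
ee_rot: [3.141, -0.001, -2.226]
force: [0.7, 0.6, -0.3]
width: 0.08
```

Run:
```python
from h import *
print(delta([.6495,.032,.008]).round(1), arm.get_state()["t"])
im,d=grab("top","top1"); grab("side","side1")
crop(im,150,350,120,250,4,"top1c")
```

```text
[-1.000e-01  1.200e+00  1.075e+02] 1.6
```

View pics/top1c.png

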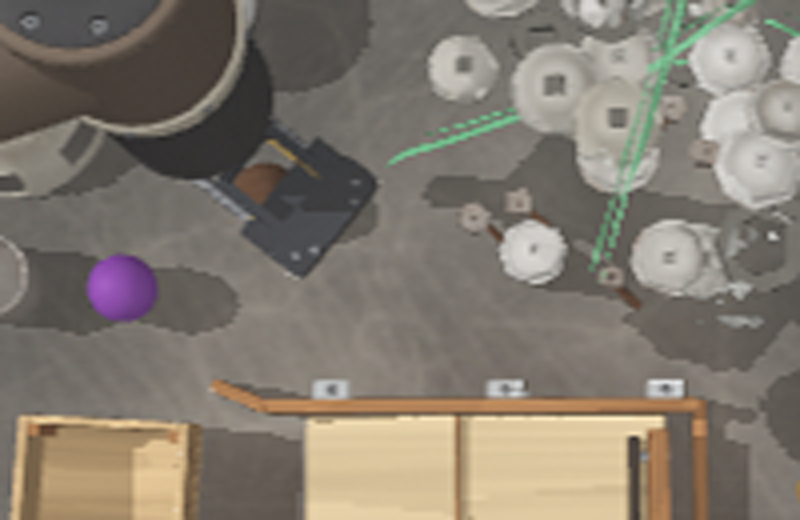

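View pics/side1.png

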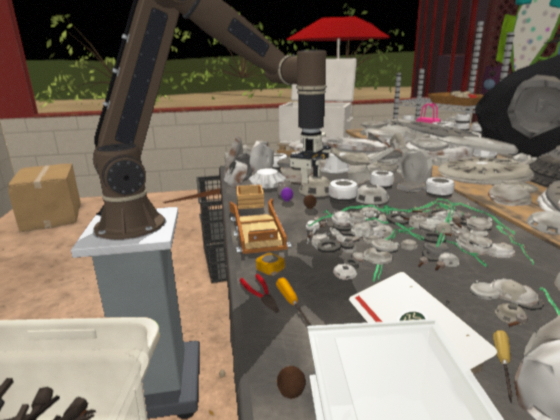

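>>> apply_moves(
  moves=[
    [0,1,30,0],
    [0,0,30,0],
    [0,0,25,0],
    [0,0,15,0],
    [0,0,7,0],
  ],
)

```text
t: 2.2
eef_pos: [0.6478, 0.0347, 0.008]
ee_rot: [3.14, -0.002, -2.224]
force: [-0.3, 0.3, 0.0]
width: 0.08
```

Run:
```python
from h import *
print(delta([.6495,.032,.008]).round(1), arm.get_state()["t"])
im,d=grab("top","top2"); im2,_=grab("side","side2")
crop(im2,270,350,140,230,7,"side2c")
```

```text
[ 1.1 -3.   0. ] 2.2
```

View pics/side2c.png

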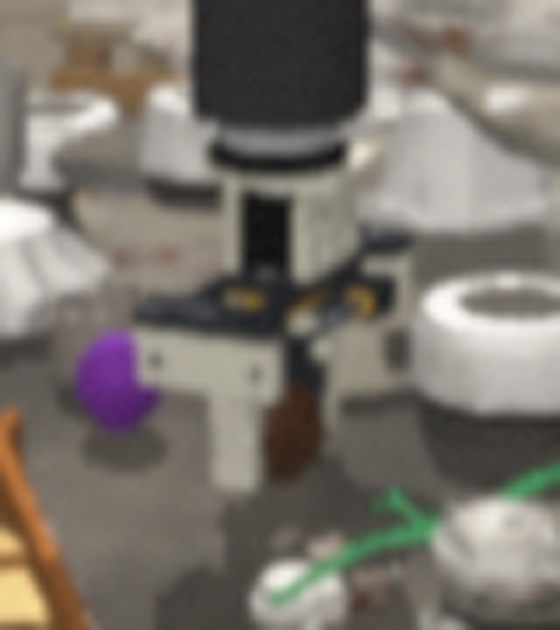

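>>> apply_moves(
  moves=[
    [1,-3,0,0],
    [0,0,0,0],
  ],
)

```text
t: 2.5
eef_pos: [0.6515, 0.032, 0.011]
ee_rot: [-3.14, 0.002, -2.224]
force: [-0.4, -0.3, 0.1]
width: 0.0798
```

>>> apply_moves(
  moves=[
    [0,0,0,0],
    [0,0,0,0],
    [0,0,0,0],
    [0,0,0,0],
  ],
  jaw=35,
  squeeze=15,
)

```text
t: 2.9
eef_pos: [0.6505, 0.032, 0.0098]
ee_rot: [-3.141, 0.0, -2.225]
force: [-1.0, -0.7, 1.4]
width: 0.0536
```

>>> apply_moves(
  moves=[
    [0,0,0,0],
    [0,0,0,0],
    [0,0,0,0],
  ],
)

```text
t: 3.2
eef_pos: [0.6504, 0.0319, 0.0097]
ee_rot: [-3.142, -0.0, -2.225]
force: [-0.5, -1.0, 1.5]
width: 0.0477
```

>>> apply_moves(
  moves=[
    [0,0,0,0],
    [0,0,-5,0],
    [0,0,-15,0],
  ],
)

```text
t: 3.5
eef_pos: [0.6493, 0.0318, 0.0286]
ee_rot: [3.14, -0.002, -2.225]
force: [0.2, 0.1, -2.1]
width: 0.0477
```

Run:
```python
from h import *
s=arm.get_state(); print(s["width"],s["force"],s["t"])
im2,_=grab("side","side3"); crop(im2,270,350,140,230,7,"side3c")
```

```text
0.047724487008615014 [ 0.20313617  0.12037895 -2.13317586] 3.5
```

View pics/side3c.png

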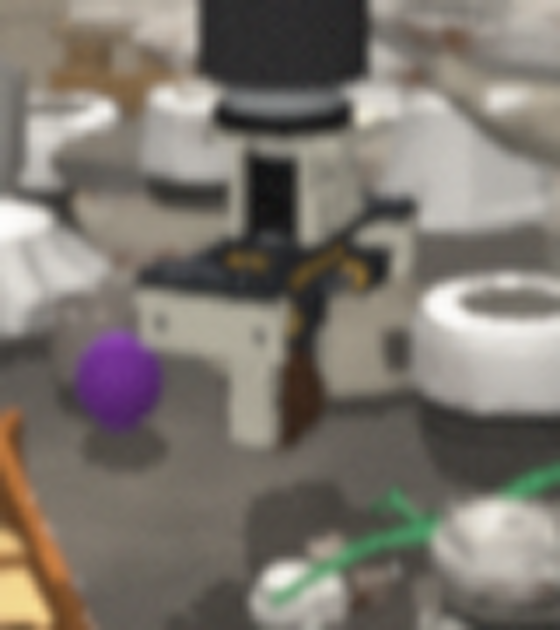

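Run:
```python
from h import *
print(delta([.433,.140,.115]).round(1), arm.get_state()["t"])
```

```text
[ 47.1 239.  -82.9] 3.55
```

>>> apply_moves(
  moves=[
    [0,0,-45,0],
    [6,28,-32,0],
    [8,40,-6,0],
    [8,40,0,0],
    [8,40,0,0],
  ],
)

```text
t: 4.05
eef_pos: [0.5139, 0.0988, 0.1139]
ee_rot: [-3.141, 0.003, -2.225]
force: [0.2, 0.8, -0.6]
width: 0.0479
```

>>> apply_moves(
  moves=[
    [8,40,0,0],
    [6,30,0,0],
    [4,20,0,0],
    [0,0,0,0],
  ],
)

```text
t: 4.45
eef_pos: [0.4308, 0.1395, 0.1138]
ee_rot: [-3.142, 0.002, -2.222]
force: [1.6, 0.9, -0.6]
width: 0.048
```

Run:
```python
from h import *
print(delta([.433,.140,.115]).round(1), arm.get_state()["t"], arm.get_state()["width"])
im,d=grab("top","top4"); im2,_=grab("side","side4")
crop(im,110,270,180,290,5,"top4c"); crop(im2,210,330,150,250,6,"side4c")
```

```text
[-1.7 -1.5 -1.2] 4.45 0.04799913090334106
```

View pics/top4c.png

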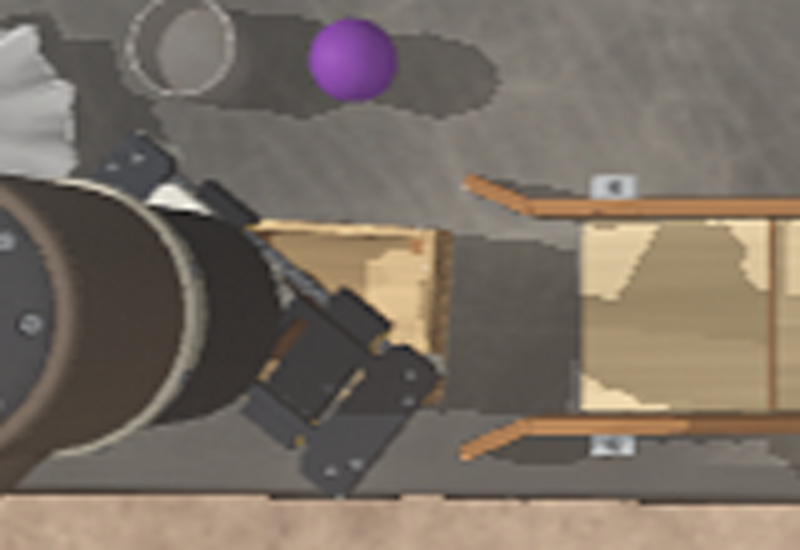

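View pics/side4c.png

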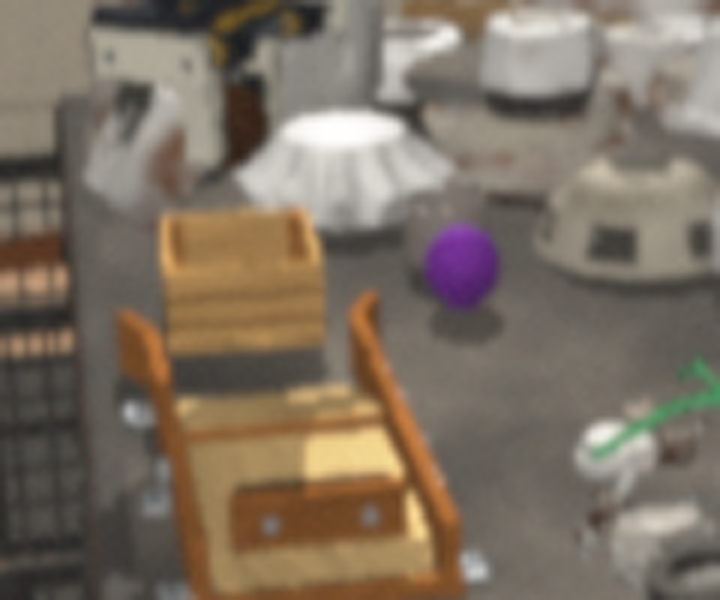

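>>> apply_moves(
  moves=[
    [0,0,20,0],
    [0,0,20,0],
    [0,0,5,0],
    [0,0,0,0],
  ],
)

```text
t: 4.95
eef_pos: [0.4325, 0.138, 0.0671]
ee_rot: [3.141, -0.002, -2.225]
force: [0.4, 0.9, -0.3]
width: 0.0479
```

Run:
```python
from h import *
print(delta([.433,.140,.017]).round(1), arm.get_state()["t"], arm.get_state()["width"])
im,d=grab("top","top5")
crop(im,110,270,180,290,5,"top5c")
```

```text
[-1.9  0.8 50.1] 4.95 0.04786661112417683
```

View pics/top5c.png

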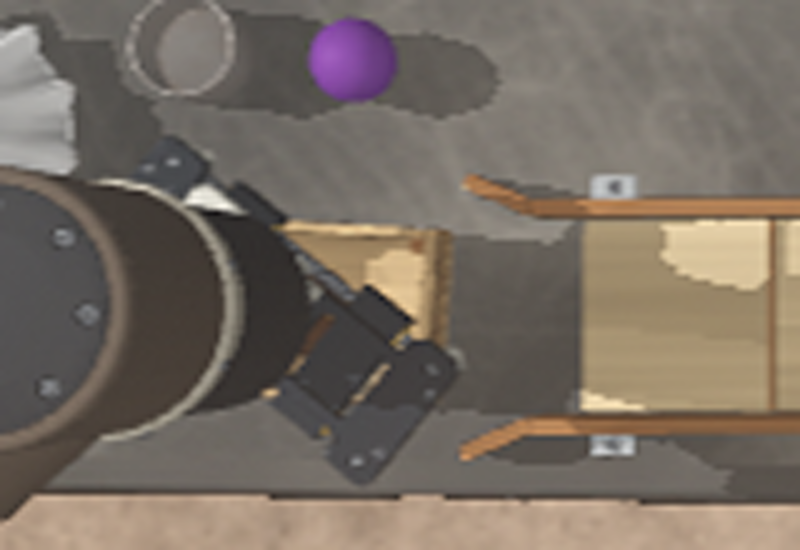

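>>> apply_moves(
  moves=[
    [-2,1,8,0],
    [0,0,10,0],
    [0,0,10,0],
  ],
)

```text
t: 5.3
eef_pos: [0.4329, 0.141, 0.0391]
ee_rot: [-3.142, 0.001, -2.225]
force: [-0.2, -0.7, -1.0]
width: 0.0479
```

>>> apply_moves(
  moves=[
    [0,0,8,0],
    [0,0,6,0],
    [0,0,4,0],
    [0,0,0,0],
  ],
)

```text
t: 5.7
eef_pos: [0.4325, 0.1406, 0.0209]
ee_rot: [3.141, -0.001, -2.225]
force: [-0.0, 0.1, -0.2]
width: 0.0483
```

>>> apply_moves(
  moves=[
    [0,0,3,0],
    [0,0,1,0],
    [0,0,0,0],
  ],
)

```text
t: 6.0
eef_pos: [0.4328, 0.1408, 0.0176]
ee_rot: [-3.142, 0.0, -2.225]
force: [0.5, 0.6, -0.7]
width: 0.0478
```

>>> apply_moves(
  moves=[
    [0,0,1,0],
    [0,0,0,0],
    [0,0,0,0],
    [0,0,0,0],
  ],
  jaw=57,
)

```text
t: 6.4
eef_pos: [0.4328, 0.1409, 0.0167]
ee_rot: [-3.142, 0.0, -2.225]
force: [0.3, 0.4, -0.6]
width: 0.0569
```

>>> apply_moves(
  moves=[
    [0,0,-10,0],
    [0,0,-15,0],
    [0,0,-25,0],
    [0,0,-25,0],
    [0,0,-15,0],
  ],
)

```text
t: 6.9
eef_pos: [0.4334, 0.1412, 0.1092]
ee_rot: [-3.141, 0.003, -2.224]
force: [0.6, -0.2, 0.4]
width: 0.0573
```

Run:
```python
from h import *
s=arm.get_state(); print(s["t"],s["width"],s["force"],s["eef_pos"])
im,d=grab("top","top6"); im2,_=grab("side","side6")
crop(im,110,270,180,290,5,"top6c"); crop(im2,210,330,150,250,6,"side6c")
```

```text
6.9 0.05730521761037928 [ 0.57845641 -0.19893903  0.39057806] [0.43341102 0.14123426 0.10918882]
```

View pics/top6c.png

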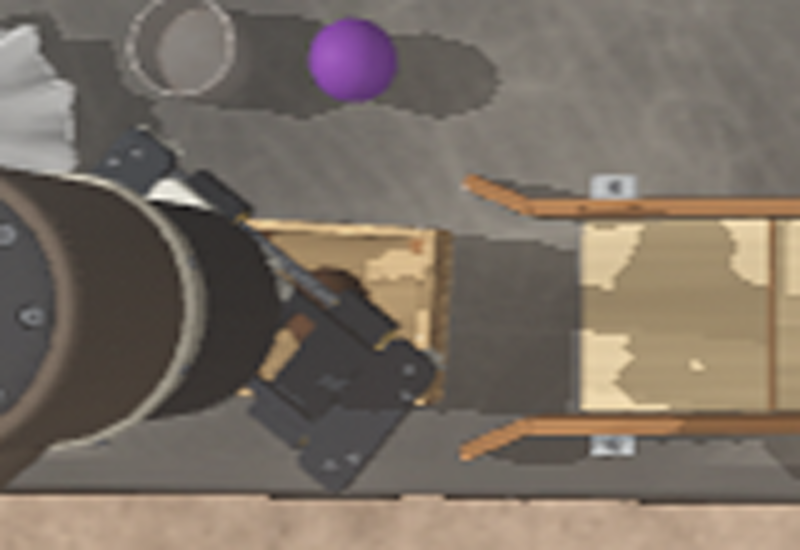

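View pics/side6c.png

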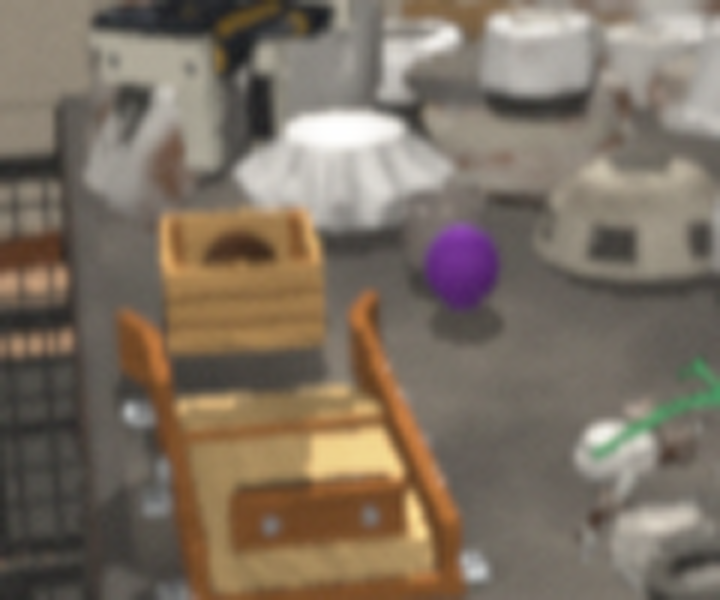

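>>> apply_moves(
  moves=[
    [0,0,0,0.149],
    [0,0,0,0.149],
    [0,0,0,0.149],
    [0,0,0,0.149],
    [0,0,0,0.149],
  ],
  jaw=46,
)

```text
t: 7.5
eef_pos: [0.4324, 0.1405, 0.1063]
ee_rot: [-3.141, -0.001, -2.976]
force: [0.3, -0.6, 0.2]
width: 0.0463
```

>>> apply_moves(
  moves=[
    [0,0,0,0.149],
    [0,0,0,0],
  ],
)

```text
t: 7.7
eef_pos: [0.4324, 0.1406, 0.1063]
ee_rot: [-3.141, -0.001, -3.121]
force: [0.5, 0.4, 0.6]
width: 0.0458
```

Run:
```python
from h import *
s=arm.get_state(); print(s["t"],s["width"],s["ee_rot"],s["eef_pos"])
print("turn left",s["ee_rot"][2]+3.124, delta([.4282,.220,.015]).round(1))
im,d=grab("top","top7"); crop(im,110,270,180,290,5,"top7c")
```

```text
7.7 0.04579932908289735 [-3.14122655e+00 -6.50085231e-04 -3.12103411e+00] [0.43239369 0.14055691 0.10628442]
turn left 0.002965892762549771 [ 2.5 79.5 91.3]
```

View pics/top7c.png

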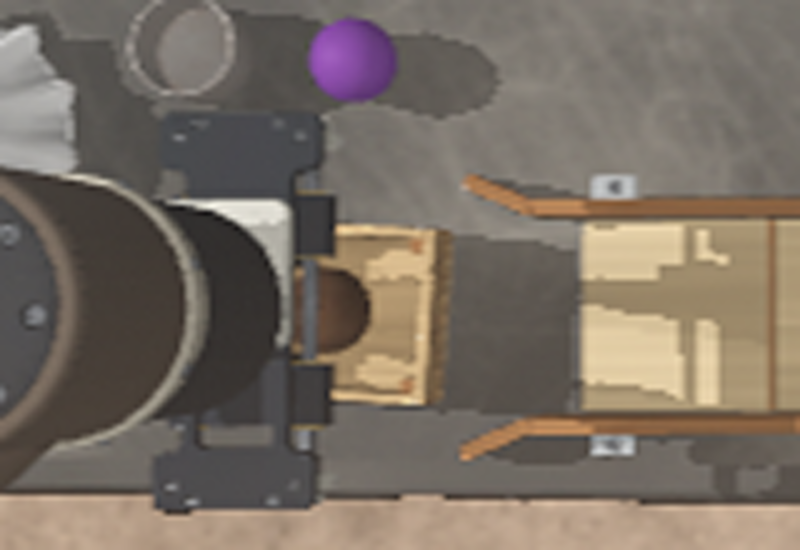

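>>> apply_moves(
  moves=[
    [1,30,0,0.003],
    [1,40,0,0],
    [0,10,15,0],
    [0,0,30,0],
    [0,0,25,0],
  ],
)

```text
t: 8.25
eef_pos: [0.4288, 0.2212, 0.0356]
ee_rot: [3.141, 0.0, -3.116]
force: [-0.0, -0.4, -0.5]
width: 0.0458
```

Run:
```python
from h import *
s=arm.get_state(); print(s["t"],s["force"],s["ee_rot"],s["eef_pos"])
print(delta([.4282,.220,.015]).round(1))
im=np.load("pics/top0_im.npy")
for r in range(226,262,4): print(r, im[r,222:231,0].tolist(), im[r,260:270,2].tolist(), im[r,303:312,0].tolist())
for c in (263.5,264,264.5): print("lip",c,ray("top",c,240,.028))
for c in (225.5,226,226.5): print("foot",c,ray("top",c,240,0))
for c in (306,307,308): print("stop",c,ray("top",c,240,.047))
```

```text
8.25 [-0.01572311 -0.40316086 -0.48543698] [ 3.14116977e+00  1.86418529e-04 -3.11572463e+00] [0.42883194 0.22124415 0.0356024 ]
[ 0.7 -1.2 20.6]
226 [149, 149, 149, 147, 176, 219, 234, 234, 234] [167, 167, 171, 138, 73, 104, 120, 142, 158, 157] [222, 222, 223, 223, 223, 223, 224, 224, 225]
230 [102, 102, 102, 119, 182, 217, 222, 221, 221] [159, 159, 162, 132, 76, 103, 119, 140, 157, 156] [218, 218, 221, 188, 87, 71, 78, 149, 143]
234 [101, 102, 101, 113, 175, 211, 218, 216, 216] [158, 158, 162, 134, 80, 103, 118, 140, 156, 155] [219, 220, 223, 191, 90, 77, 80, 134, 141]
238 [96, 94, 92, 103, 169, 206, 213, 211, 212] [149, 150, 152, 127, 79, 103, 119, 140, 156, 155] [217, 217, 220, 197, 122, 73, 82, 152, 146]
242 [94, 94, 92, 101, 167, 206, 213, 212, 212] [151, 151, 154, 127, 79, 106, 122, 144, 161, 159] [204, 205, 208, 185, 115, 74, 82, 143, 137]
246 [95, 94, 107, 115, 180, 223, 231, 229, 229] [152, 153, 155, 131, 84, 101, 116, 137, 154, 153] [218, 219, 222, 199, 124, 73, 84, 154, 154]
250 [91, 90, 104, 111, 178, 222, 230, 228, 227] [167, 168, 170, 143, 86, 107, 126, 123, 146, 163] [217, 217, 221, 196, 118, 75, 72, 130, 154]
254 [91, 91, 105, 111, 174, 218, 226, 225, 225] [167, 168, 170, 144, 84, 98, 115, 114, 135, 151] [211, 212, 215, 191, 117, 72, 70, 142, 147]
258 [92, 91, 104, 109, 184, 230, 236, 229, 227] [174, 175, 179, 150, 84, 96, 112, 112, 133, 148] [202, 202, 202, 202, 203, 203, 203, 203, 203]
lip 263.5 [ 0.44154809 -0.11271172  0.028     ]
lip 264 [ 0.44156784 -0.11416777  0.028     ]
lip 264.5 [ 0.44158759 -0.1156239   0.028     ]
foot 225.5 [0.44012901 0.00111011 0.        ]
foot 226 [ 4.40149168e-01 -3.76265190e-04  0.00000000e+00]
foot 226.5 [ 0.44016933 -0.00186271  0.        ]
stop 306 [ 0.44312337 -0.2350988   0.047     ]
stop 307 [ 0.44316236 -0.2379743   0.047     ]
stop 308 [ 0.44320136 -0.24085009  0.047     ]
```

>>> apply_moves(
  moves=[
    [1,-1,12,0],
    [0,0,8,0],
    [0,0,0,0],
  ],
)

```text
t: 8.55
eef_pos: [0.4277, 0.2192, 0.0157]
ee_rot: [-3.14, -0.001, -3.119]
force: [-0.4, 0.1, 0.1]
width: 0.0461
```

Run:
```python
from h import *
s=arm.get_state(); print(s["t"],s["force"],s["ee_rot"],s["eef_pos"])
im,d=grab("top","top8"); im2,_=grab("side","side8"); crop(im,110,270,180,290,5,"top8c"); crop(im2,210,330,150,250,6,"side8c")
```

```text
8.55 [-0.4172803   0.11234018  0.09040595] [-3.14012442e+00 -1.27438569e-03 -3.11908788e+00] [0.42769367 0.21924364 0.01571925]
```

View pics/top8c.png

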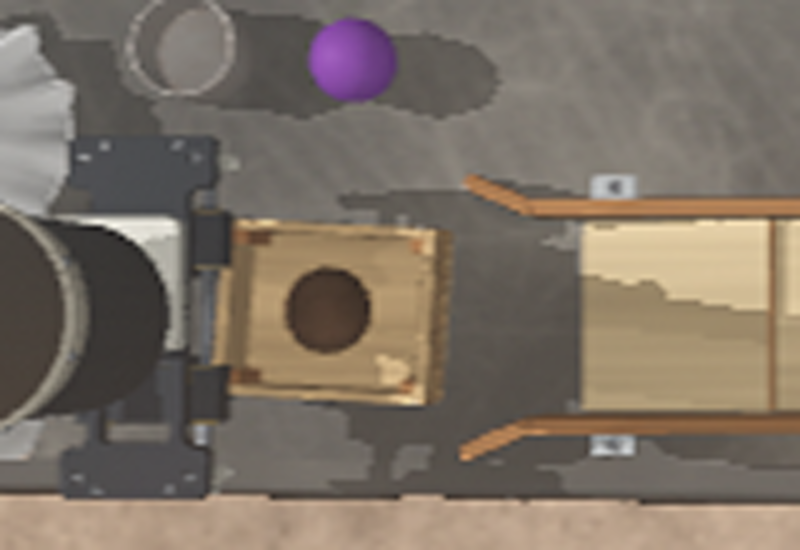

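View pics/side8c.png

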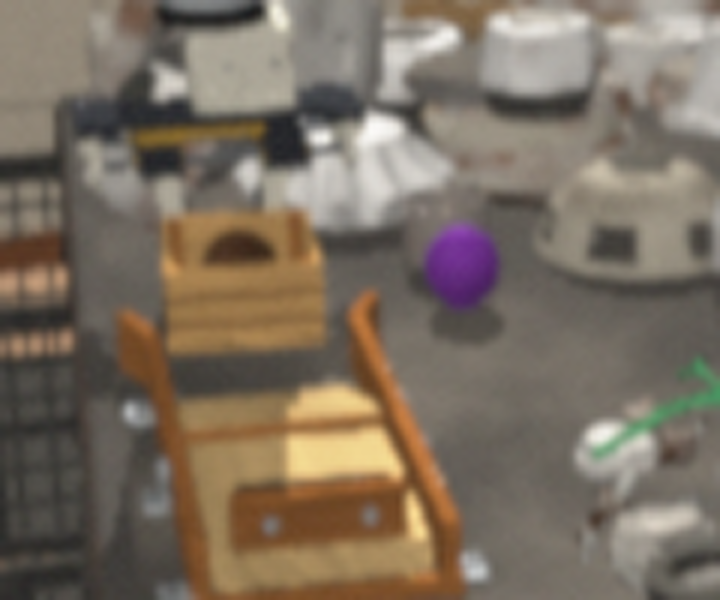

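>>> apply_moves(
  moves=[
    [0,-3,0,0],
    [0,-3,0,0],
    [0,-3,0,0],
    [0,-3,0,0],
    [0,-3,0,0],
  ],
)

```text
t: 9.15
eef_pos: [0.4285, 0.2046, 0.0168]
ee_rot: [3.141, 0.0, -3.122]
force: [-0.3, 1.3, 0.4]
width: 0.0459
```

>>> apply_moves(
  moves=[
    [0,-3,0,0],
    [0,-3,0,0],
    [0,-3,0,0],
    [0,-3,0,0],
  ],
)

```text
t: 9.55
eef_pos: [0.4287, 0.1926, 0.0166]
ee_rot: [3.142, 0.0, -3.121]
force: [-0.3, 1.3, 0.8]
width: 0.0458
```

Run:
```python
from h import *
s=arm.get_state(); print(s["t"],s["force"],s["ee_rot"],s["eef_pos"])
im,d=grab("top","top9"); crop(im,110,270,180,290,5,"top9c")
v,u=np.mgrid[0:420,0:560]; W=dep("top",u,v,d)
m=(d>.3)&(W[...,0]>.35)&(W[...,0]<.52)&(W[...,1]>.0)&(W[...,1]<.24)&(W[...,2]>.049)&(W[...,2]<.061)
S=cv2.cvtColor(im,cv2.COLOR_RGB2HSV)[...,1]; V=cv2.cvtColor(im,cv2.COLOR_RGB2HSV)[...,2]
m&=(S>70)&(V>110)
P=W[m]; r=cv2.minAreaRect((P[:,:2]*1000).astype(np.float32)); print(len(P),r,cv2.boxPoints(r))
```

```text
9.55 [-0.25659128  1.25172873  0.76447663] [ 3.14150017e+00  1.52429597e-04 -3.12146929e+00] [0.42872394 0.19259062 0.01659131]
237 ((435.705810546875, 113.39192962646484), (96.3532943725586, 101.14242553710938), 0.7728990316390991) [[386.85138  163.30867 ]
 [388.2157    62.175453]
 [484.56024   63.47519 ]
 [483.19592  164.6084  ]]
```

View pics/top9c.png

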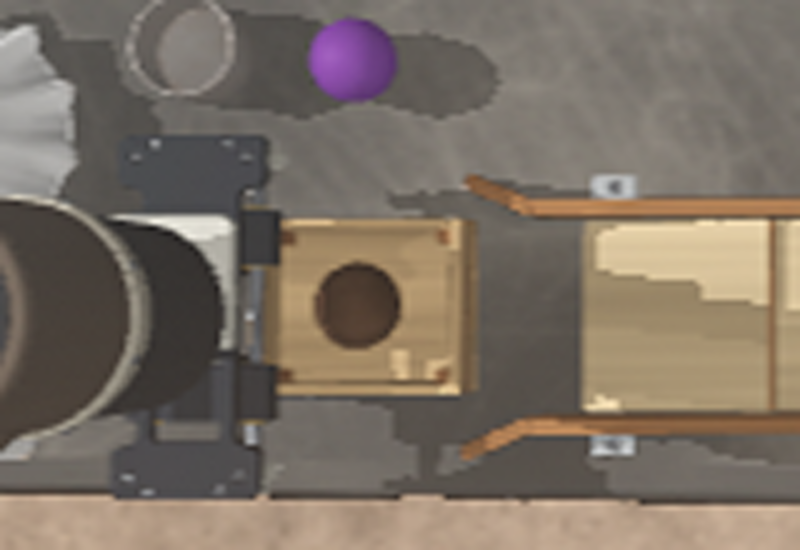

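>>> apply_moves(
  moves=[
    [0.5,-3,0,0],
    [0.5,-3,0,0],
    [0.5,-3,0,0],
    [0.5,-3,0,0],
    [0.5,-3,0,0],
  ],
)

```text
t: 10.1
eef_pos: [0.4263, 0.1774, 0.0165]
ee_rot: [-3.142, -0.0, -3.122]
force: [0.4, 1.2, 0.4]
width: 0.0459
```

>>> apply_moves(
  moves=[
    [0.5,-3,0,0],
    [0.5,-3,0,0],
    [0.5,-3,0,0],
    [0.5,-3,0,0],
    [0.5,-3,0,0],
  ],
)

```text
t: 10.6
eef_pos: [0.4241, 0.1624, 0.0165]
ee_rot: [-3.142, -0.0, -3.122]
force: [-0.0, 1.5, -0.2]
width: 0.046
```

```bash
cat >> h.py <<'E'
def rim(d,im,y0,y1,z0=.049,z1=.061):
    v,u=np.mgrid[0:420,0:560]; W=dep("top",u,v,d)
    h=cv2.cvtColor(im,cv2.COLOR_RGB2HSV)
    m=(d>.3)&(W[...,0]>.35)&(W[...,0]<.52)&(W[...,1]>y0)&(W[...,1]<y1)&(W[...,2]>z0)&(W[...,2]<z1)&(h[...,1]>70)&(h[...,2]>110)
    P=W[m]; r=cv2.minAreaRect((P[:,:2]*1000).astype(np.float32)); return len(P),r,cv2.boxPoints(r)
E
python3 - <<'E'
from h import *
s=arm.get_state(); print(s["t"],s["force"],s["ee_rot"],s["eef_pos"])
im,d=grab("top","top10"); crop(im,130,290,180,290,5,"top10c")
print(rim(d,im,-.02,.24))
E
```

```text
10.6 [-0.02999158  1.45271497 -0.17366189] [-3.14153372e+00 -5.96051833e-05 -3.12161332e+00] [0.42414857 0.16235307 0.01654055]
(257, ((431.9093017578125, 83.306884765625), (99.25749206542969, 100.99713134765625), 0.8303955793380737), array([[381.55392 , 133.08089 ],
       [383.0176  ,  32.09437 ],
       [482.26468 ,  33.532883],
       [480.801   , 134.5194  ]], dtype=float32))
```

View pics/top10c.png

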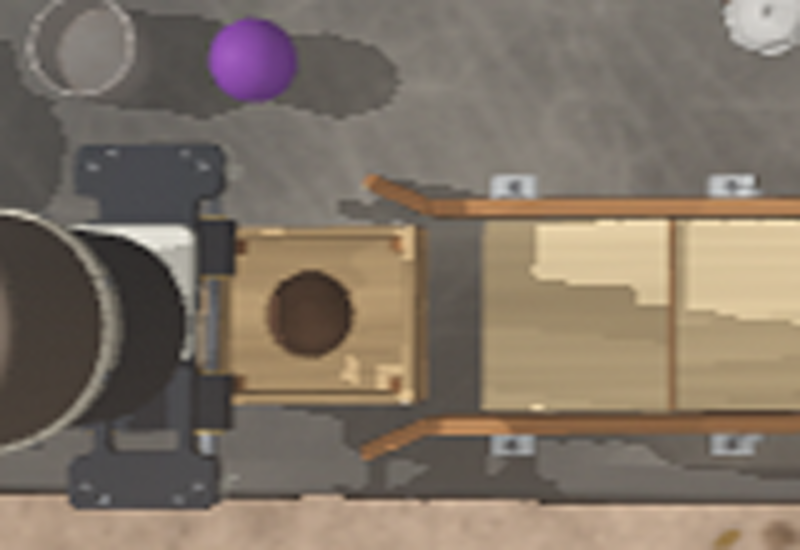

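>>> apply_moves(
  moves=[
    [0,-3.5,0,0],
    [0,-3.5,0,0],
    [0,-3.5,0,0],
    [0,-3.5,0,0],
    [0,-3.5,0,0],
  ],
)

```text
t: 11.15
eef_pos: [0.4246, 0.1448, 0.0165]
ee_rot: [-3.142, -0.0, -3.122]
force: [0.7, 1.5, 0.6]
width: 0.0459
```

>>> apply_moves(
  moves=[
    [0,-3,0,0],
    [0,-3,0,0],
    [0,-3,0,0],
    [0,-3,0,0],
    [0,-3,0,0],
  ],
)

```text
t: 11.65
eef_pos: [0.4248, 0.1299, 0.0165]
ee_rot: [-3.142, -0.0, -3.122]
force: [0.1, 1.0, -0.0]
width: 0.0462
```

>>> apply_moves(
  moves=[
    [0,-2.5,0,0],
    [0,-2.5,0,0],
    [0,-2.5,0,0],
    [0,-2.5,0,0],
    [0,-2.5,0,0],
  ],
)

```text
t: 12.15
eef_pos: [0.4251, 0.1174, 0.0165]
ee_rot: [-3.142, -0.0, -3.122]
force: [-0.5, 1.9, -1.0]
width: 0.0462
```

>>> apply_moves(
  moves=[
    [0,-2.5,0,0],
    [0,-2.5,0,0],
    [0,-2.5,0,0],
    [0,-2.5,0,0],
    [0,-2.5,0,0],
  ],
)

```text
t: 12.65
eef_pos: [0.4254, 0.1049, 0.0166]
ee_rot: [3.142, 0.0, -3.122]
force: [1.0, 1.5, -1.0]
width: 0.0459
```

Run:
```python
from h import *
s=arm.get_state(); print(s["t"],s["force"],s["ee_rot"],s["eef_pos"])
im,d=grab("top","top11"); crop(im,150,330,180,290,4.4,"top11c")
im2,_=grab("side","side11"); crop(im2,210,330,150,250,6,"side11c")
```

```text
12.65 [ 1.00787297  1.50378378 -1.00445992] [ 3.14156335e+00  4.48825447e-05 -3.12156032e+00] [0.42538956 0.10494925 0.01657509]
```

View pics/top11c.png

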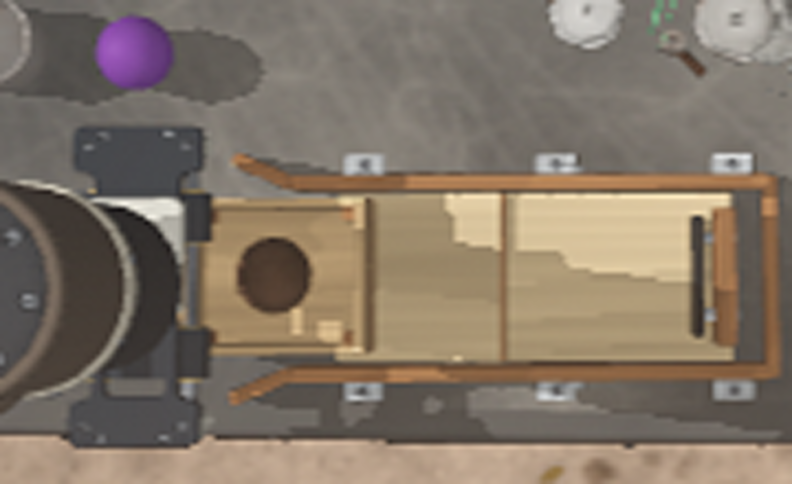

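View pics/side11c.png

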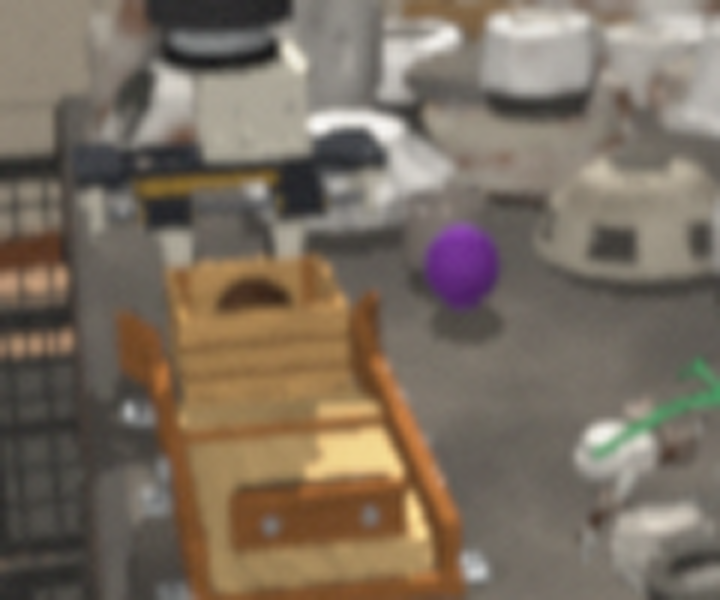

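>>> apply_moves(
  moves=[
    [0,-3,-0.3,0],
    [0,-3,-0.3,0],
    [0,-3,-0.3,0],
    [0,-3,-0.3,0],
    [0,-3,-0.3,0],
  ],
)

```text
t: 13.25
eef_pos: [0.4257, 0.0899, 0.0181]
ee_rot: [3.142, 0.0, -3.122]
force: [-1.1, 0.7, -0.6]
width: 0.0461
```

>>> apply_moves(
  moves=[
    [0,-3,-0.3,0],
    [0,-3,-0.3,0],
    [0,-3,-0.3,0],
    [0,-3,-0.3,0],
    [0,-3,-0.3,0],
  ],
)

```text
t: 13.75
eef_pos: [0.426, 0.0749, 0.0196]
ee_rot: [3.142, 0.0, -3.122]
force: [-0.8, 0.4, -0.9]
width: 0.0461
```

>>> apply_moves(
  moves=[
    [0,-3,-0.3,0],
    [0,-3,-0.3,0],
    [0,-3,-0.3,0],
    [0,-3,-0.3,0],
    [0,-3,-0.3,0],
  ],
)

```text
t: 14.25
eef_pos: [0.4263, 0.0599, 0.0211]
ee_rot: [3.142, -0.0, -3.122]
force: [0.3, 1.5, -0.6]
width: 0.0463
```

Run:
```python
from h import *
s=arm.get_state(); print(s["t"],s["force"],s["ee_rot"],s["eef_pos"])
im,d=grab("top","top12"); crop(im,150,330,180,290,4.4,"top12c")
im2,_=grab("side","side12"); crop(im2,210,330,150,250,6,"side12c")
```

```text
14.25 [ 0.3206056   1.53685478 -0.56068102] [ 3.14159071e+00 -5.77284756e-06 -3.12158356e+00] [0.42627065 0.05990437 0.02108238]
```

View pics/top12c.png

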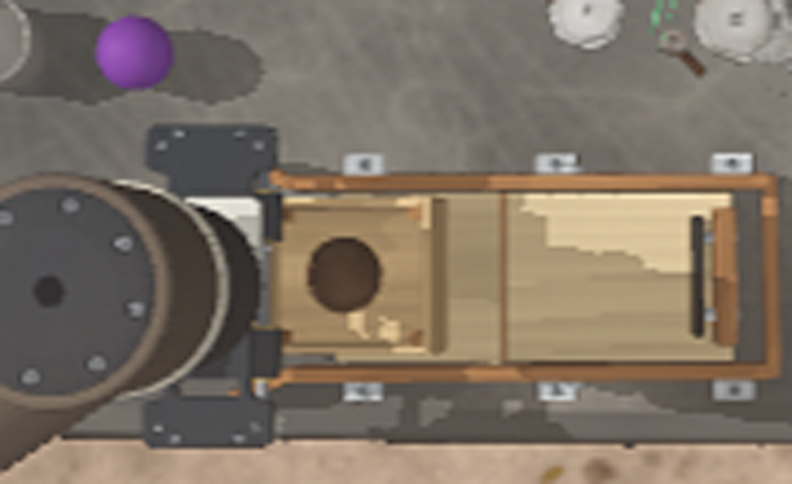

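View pics/side12c.png

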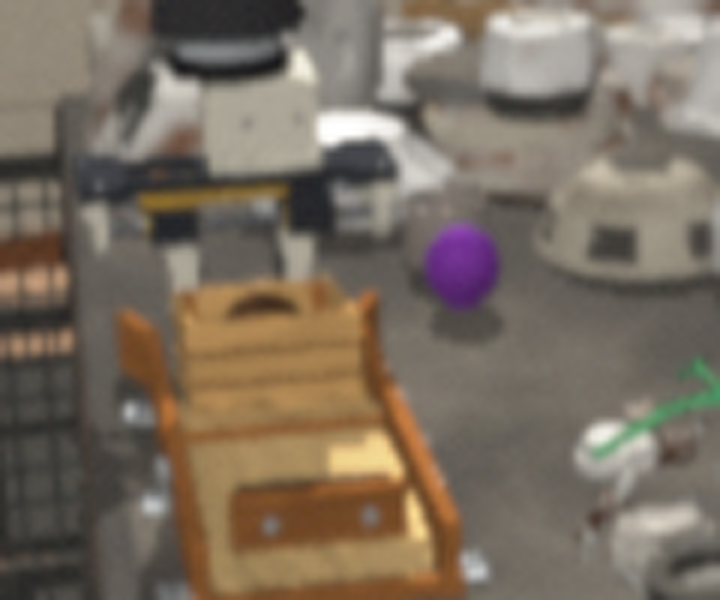

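>>> apply_moves(
  moves=[
    [0,-2.5,-0.3,0],
    [0,-2.5,-0.3,0],
    [0,-2.5,-0.3,0],
    [0,-2.5,-0.3,0],
    [0,-2.5,-0.3,0],
  ],
)

```text
t: 14.85
eef_pos: [0.4265, 0.0475, 0.0226]
ee_rot: [3.142, -0.0, -3.122]
force: [-0.2, 0.2, 0.4]
width: 0.0462
```

>>> apply_moves(
  moves=[
    [0,-2.5,-0.3,0],
    [0,-2.5,-0.3,0],
    [0,-2.5,-0.3,0],
    [0,-2.5,-0.3,0],
    [0,-2.5,-0.3,0],
  ],
)

```text
t: 15.35
eef_pos: [0.4267, 0.0349, 0.0241]
ee_rot: [-3.142, -0.0, -3.122]
force: [0.6, 2.1, 0.1]
width: 0.0463
```

>>> apply_moves(
  moves=[
    [0,-2.5,-0.5,0],
    [0,-2.5,-0.5,0],
    [0,-2.5,-0.5,0],
    [0,-2.5,-0.5,0],
    [0,-2.5,-0.5,0],
  ],
)

```text
t: 15.85
eef_pos: [0.427, 0.0224, 0.0266]
ee_rot: [-3.142, -0.0, -3.122]
force: [0.4, 2.3, -0.7]
width: 0.0458
```

Run:
```python
from h import *
s=arm.get_state(); print(s["t"],s["force"],s["ee_rot"],s["eef_pos"])
im,d=grab("top","top13"); crop(im,150,330,180,290,4.4,"top13c")
im2,_=grab("side","side13"); crop(im2,210,330,150,250,6,"side13c")
```

```text
15.85 [ 0.40388946  2.29185385 -0.70797358] [-3.14156512e+00 -2.82665088e-05 -3.12157466e+00] [0.42699321 0.0224331  0.02661866]
```

View pics/top13c.png

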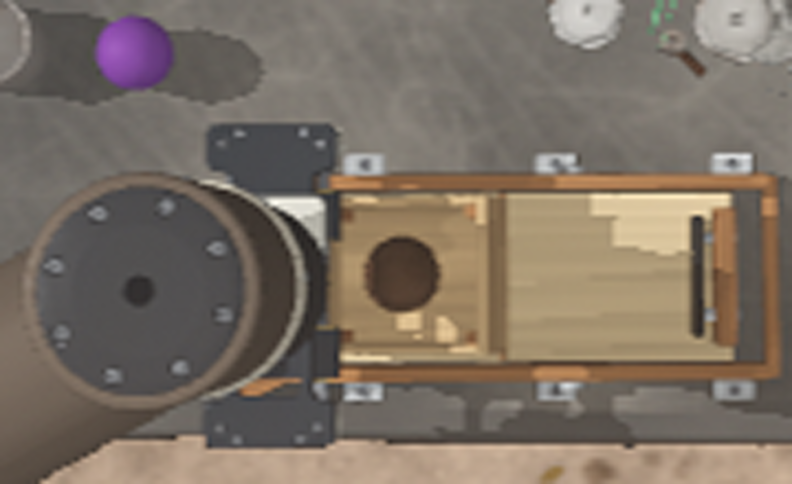

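View pics/side13c.png

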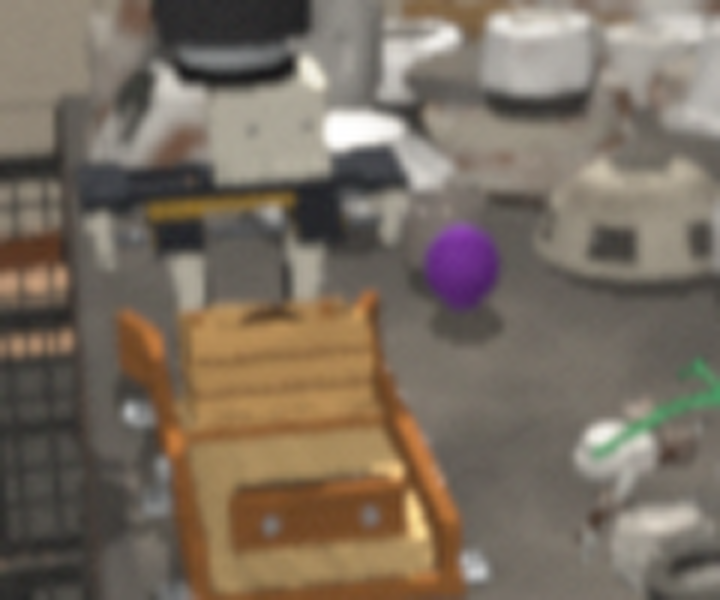

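>>> apply_moves(
  moves=[
    [0.2,-2.5,-0.6,0],
    [0.2,-2.5,-0.6,0],
    [0.2,-2.5,-0.6,0],
    [0.2,-2.5,-0.6,0],
    [0.2,-2.5,-0.6,0],
  ],
)

```text
t: 16.45
eef_pos: [0.4264, 0.01, 0.0297]
ee_rot: [3.141, 0.0, -3.122]
force: [0.0, 1.8, 0.7]
width: 0.0458
```

>>> apply_moves(
  moves=[
    [0.2,-2.5,-0.6,0],
    [0.2,-2.5,-0.6,0],
    [0.2,-2.5,-0.6,0],
    [0.2,-2.5,-0.6,0],
    [0.2,-2.5,-0.6,0],
  ],
)

```text
t: 16.95
eef_pos: [0.4257, -0.0025, 0.0327]
ee_rot: [3.141, 0.0, -3.122]
force: [-0.1, 2.4, 2.3]
width: 0.046
```

Run:
```python
from h import *
s=arm.get_state(); print(s["t"],s["force"],s["ee_rot"],s["eef_pos"])
im,d=grab("top","top14"); crop(im,150,330,180,290,4.4,"top14c")
im2,_=grab("side","side14"); crop(im2,210,330,150,250,6,"side14c")
```

```text
16.95 [-0.11968892  2.39168249  2.30227435] [ 3.14142246e+00  3.65460842e-04 -3.12158797e+00] [ 0.42569584 -0.00247571  0.03271408]
```

View pics/top14c.png

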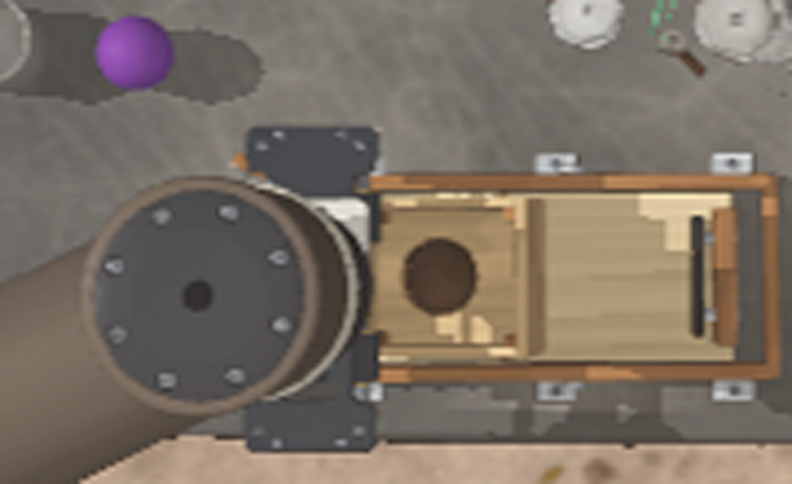

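View pics/side14c.png

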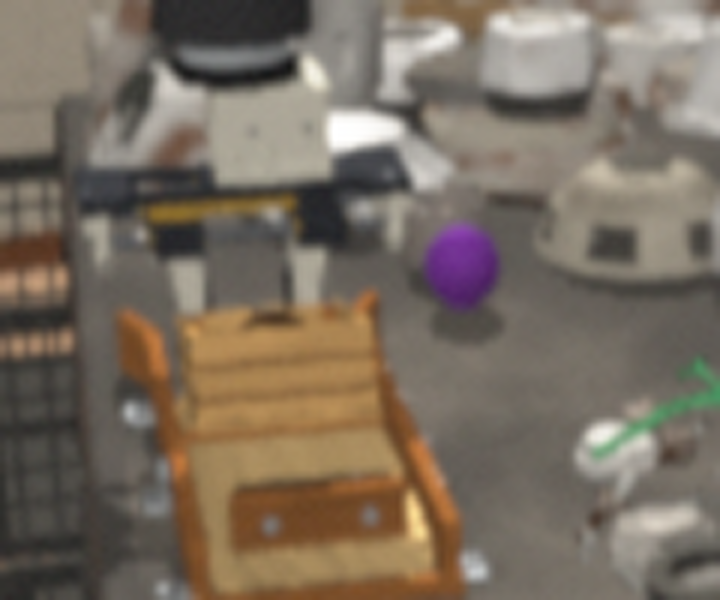

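>>> apply_moves(
  moves=[
    [0,-2.5,-0.6,0],
    [0,-2.5,-0.6,0],
    [0,-2.5,-0.6,0],
    [0,-2.5,-0.6,0],
    [0,-2.5,-0.6,0],
  ],
)

```text
t: 17.55
eef_pos: [0.4259, -0.015, 0.0357]
ee_rot: [3.142, 0.0, -3.122]
force: [-0.6, 2.9, 1.3]
width: 0.0459
```

>>> apply_moves(
  moves=[
    [0,-2,-0.4,0],
    [0,-2,-0.4,0],
    [0,-2,-0.4,0],
    [0,-2,-0.4,0],
    [0,-2,-0.4,0],
  ],
)

```text
t: 18.05
eef_pos: [0.4259, -0.025, 0.0376]
ee_rot: [3.142, -0.0, -3.122]
force: [-0.2, 2.7, 2.0]
width: 0.0456
```

>>> apply_moves(
  moves=[
    [0,-2,-0.2,0],
    [0,-2,-0.2,0],
    [0,-2,-0.2,0],
    [0,-2,-0.2,0],
    [0,-2,-0.2,0],
  ],
)

```text
t: 18.55
eef_pos: [0.4258, -0.0353, 0.0384]
ee_rot: [-3.141, -0.001, -3.122]
force: [0.2, 1.0, -0.4]
width: 0.0461
```

Run:
```python
from h import *
s=arm.get_state(); print(s["t"],s["force"],s["ee_rot"],s["eef_pos"])
im,d=grab("top","top15"); crop(im,150,330,180,290,4.4,"top15c")
im2,_=grab("side","side15"); crop(im2,210,330,150,250,6,"side15c")
```

```text
18.55 [ 0.1507743   1.02306407 -0.40612492] [-3.14123486e+00 -7.38599970e-04 -3.12165347e+00] [ 0.42578802 -0.03528901  0.03844195]
```

View pics/top15c.png

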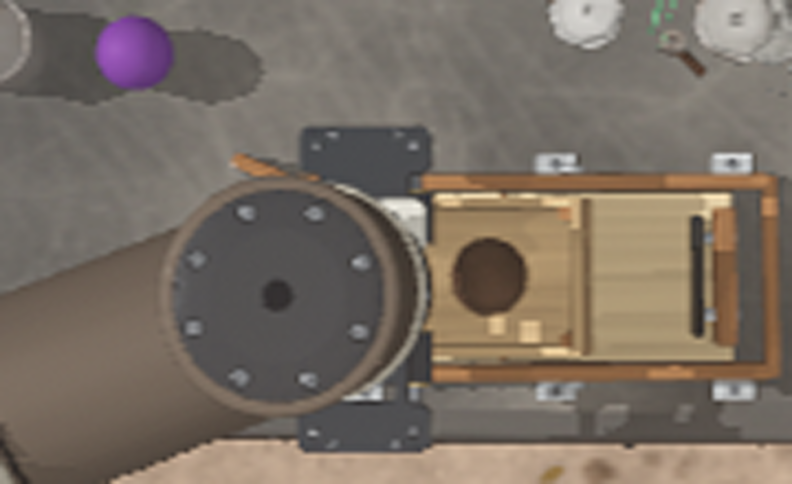

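View pics/side15c.png

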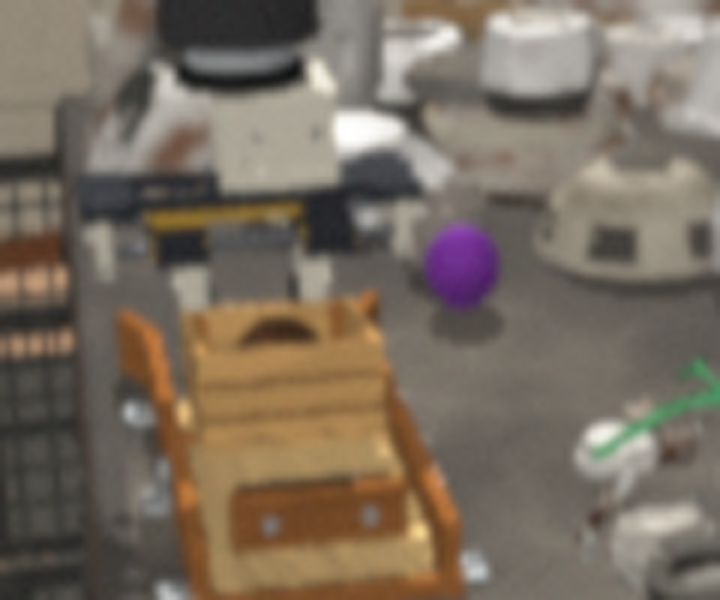

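```bash
cat >> h.py <<'E'
def rimprofile(d):
    v,u=np.mgrid[0:420,0:560]; W=dep("top",u,v,d); ok=d>.3
    out=[]
    for y in np.arange(.06,-.26,-.01):
        r=[]
        for x0,x1 in ((.375,.405),(.46,.495)):
            m=ok&(W[...,0]>x0)&(W[...,0]<x1)&(abs(W[...,1]-y)<.005)&(W[...,2]<.12)
            r.append(np.percentile(W[m][:,2],96)*1000 if m.sum()>5 else np.nan)
        out.append((y*1000,*r))
    return np.array(out)
E
python3 - <<'E'
from h import *
d=np.load("pics/top15_d.npy"); print(rimprofile(d)[8:26].round(0).tolist())
d=np.load("pics/top14_d.npy"); print(rimprofile(d)[4:24].round(0).tolist())
E
```

```text
[[-20.0, nan, nan], [-30.0, nan, nan], [-40.0, nan, nan], [-50.0, nan, nan], [-60.0, nan, 40.0], [-70.0, 78.0, 77.0], [-80.0, 80.0, 80.0], [-90.0, 82.0, 81.0], [-100.0, 82.0, 82.0], [-110.0, 86.0, 84.0], [-120.0, 87.0, 89.0], [-130.0, 88.0, 89.0], [-140.0, 91.0, 89.0], [-150.0, 94.0, 92.0], [-160.0, 94.0, 95.0], [-170.0, 79.0, 76.0], [-180.0, 39.0, 36.0], [-190.0, 34.0, 37.0]]
[[20.0, nan, nan], [10.0, nan, nan], [-0.0, nan, nan], [-10.0, nan, nan], [-20.0, nan, nan], [-30.0, 119.0, 119.0], [-40.0, 118.0, 119.0], [-50.0, 71.0, 72.0], [-60.0, 74.0, 74.0], [-70.0, 76.0, 75.0], [-80.0, 78.0, 79.0], [-90.0, 81.0, 80.0], [-100.0, 82.0, 86.0], [-110.0, 85.0, 88.0], [-120.0, 91.0, 91.0], [-130.0, 88.0, 90.0], [-140.0, 64.0, 50.0], [-150.0, 38.0, 38.0], [-160.0, 36.0, 38.0], [-170.0, 39.0, 38.0]]
```

>>> apply_moves(
  moves=[
    [0,-1,-0.5,0],
    [0,-1,-0.5,0],
    [0,-1,-0.5,0],
    [0,-1,-0.5,0],
    [0,-1,-0.5,0],
  ],
)

```text
t: 19.15
eef_pos: [0.4263, -0.04, 0.0411]
ee_rot: [-3.142, 0.0, -3.122]
force: [-0.1, -0.3, 0.3]
width: 0.0455
```

Run:
```python
from h import *
s=arm.get_state(); print(s["t"],s["force"],s["ee_rot"],s["eef_pos"])
im,d=grab("top","top16"); crop(im,150,330,180,290,4.4,"top16c"); print(rimprofile(d)[11:28].round(0).tolist())
im2,_=grab("side","side16"); crop(im2,210,330,150,250,6,"side16c")
```

```text
19.15 [-0.11774303 -0.28953782  0.28641184] [-3.14159079e+00  3.83618555e-05 -3.12161395e+00] [ 0.42628993 -0.03996188  0.04112446]
[[-50.0, nan, nan], [-60.0, nan, nan], [-70.0, 38.0, 39.0], [-80.0, 83.0, 85.0], [-90.0, 85.0, 85.0], [-100.0, 85.0, 85.0], [-110.0, 84.0, 84.0], [-120.0, 84.0, 84.0], [-130.0, 84.0, 84.0], [-140.0, 83.0, 84.0], [-150.0, 82.0, 83.0], [-160.0, 83.0, 85.0], [-170.0, 85.0, 85.0], [-180.0, 39.0, 34.0], [-190.0, 36.0, 38.0], [-200.0, 37.0, 36.0], [-210.0, 37.0, 32.0]]
```

View pics/side16c.png

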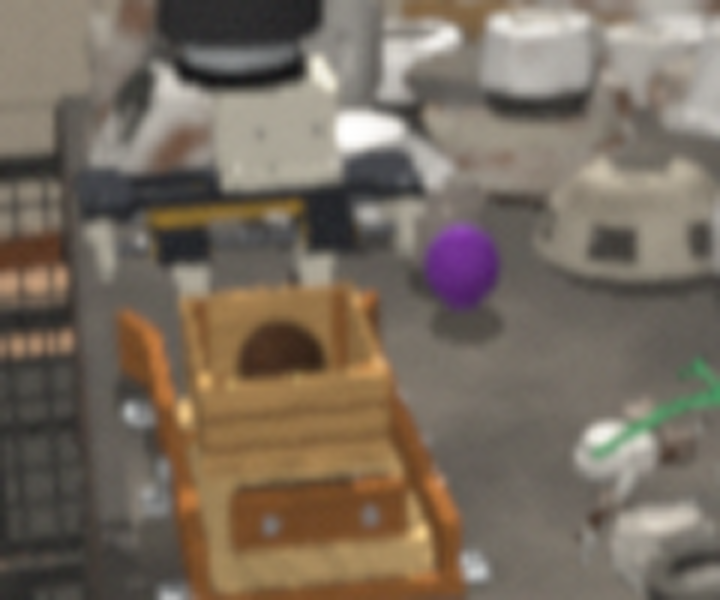

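>>> apply_moves(
  moves=[
    [0,0,0,0],
    [0,0,0,0],
    [0,0,0,0],
  ],
)

```text
t: 19.55
eef_pos: [0.4263, -0.0398, 0.0411]
ee_rot: [-3.142, 0.0, -3.122]
force: [-0.3, -0.2, -0.9]
width: 0.0459
```

Run:
```python
from h import *
s=arm.get_state(); print(s["t"],s["force"],s["ee_rot"],s["eef_pos"])
im,d=grab("top","top17"); crop(im,150,330,180,290,4.4,"top17c"); print(rimprofile(d)[11:28].round(0).tolist())
im2,_=grab("side","side17"); crop(im2,210,330,150,250,6,"side17c")
```

```text
19.55 [-0.25319413 -0.19133541 -0.91591283] [-3.14157413e+00  2.80827404e-05 -3.12150571e+00] [ 0.4262866  -0.03984512  0.0410621 ]
[[-50.0, nan, nan], [-60.0, nan, nan], [-70.0, 40.0, 53.0], [-80.0, 90.0, 88.0], [-90.0, 85.0, 88.0], [-100.0, 86.0, 86.0], [-110.0, 84.0, 84.0], [-120.0, 82.0, 83.0], [-130.0, 82.0, 82.0], [-140.0, 80.0, 79.0], [-150.0, 79.0, 78.0], [-160.0, 79.0, 77.0], [-170.0, 77.0, 77.0], [-180.0, 76.0, 76.0], [-190.0, 37.0, 36.0], [-200.0, 37.0, 35.0], [-210.0, 36.0, 31.0]]
```

View pics/side17c.png

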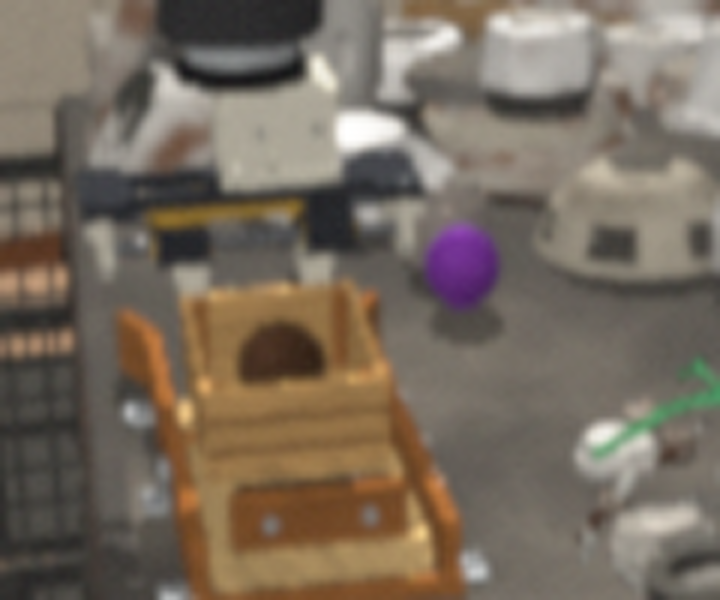

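View pics/top17c.png

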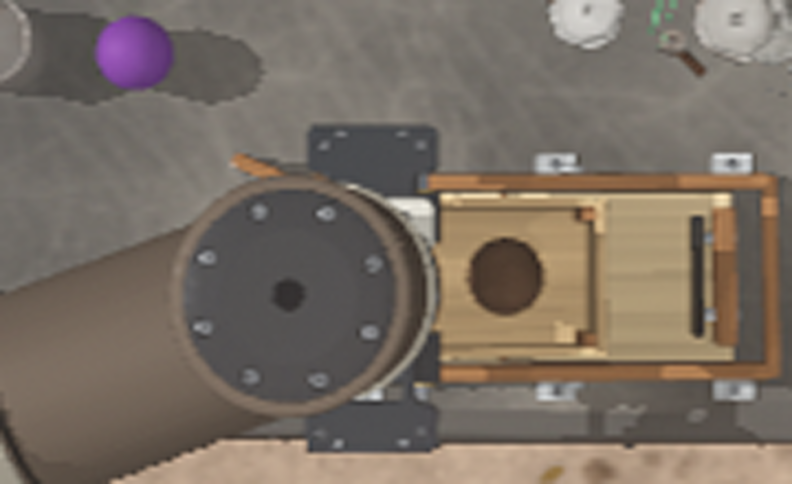

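>>> apply_moves(
  moves=[
    [0,-2.5,0,0],
    [0,-2.5,0,0],
    [0,-2.5,0,0],
    [0,-2.5,0,0],
    [0,-2.5,0,0],
  ],
)

```text
t: 20.15
eef_pos: [0.4266, -0.0526, 0.0411]
ee_rot: [3.142, 0.0, -3.122]
force: [1.0, 0.1, 0.2]
width: 0.046
```

>>> apply_moves(
  moves=[
    [0,-2.5,0,0],
    [0,-2.5,0,0],
    [0,-2.5,0,0],
    [0,-2.5,0,0],
    [0,-2.5,0,0],
  ],
)

```text
t: 20.65
eef_pos: [0.4267, -0.0651, 0.041]
ee_rot: [3.142, -0.0, -3.122]
force: [-0.2, 0.9, -1.0]
width: 0.046
```

>>> apply_moves(
  moves=[
    [0,-2.5,0,0],
    [0,-2.5,0,0],
    [0,-2.5,0,0],
    [0,-2.5,0,0],
    [0,-2.5,0,0],
  ],
)

```text
t: 21.15
eef_pos: [0.427, -0.0776, 0.0411]
ee_rot: [-3.142, -0.0, -3.122]
force: [-1.0, 0.9, -0.1]
width: 0.0462
```

Run:
```python
from h import *
s=arm.get_state(); print(s["t"],s["force"],s["ee_rot"],s["eef_pos"])
im,d=grab("top","top18"); crop(im,150,330,180,290,4.4,"top18c"); print(rimprofile(d)[11:32].round(0).tolist())
im2,_=grab("side","side18"); crop(im2,210,330,150,250,6,"side18c")
```

```text
21.15 [-1.01772249  0.94122006 -0.1114127 ] [-3.14158689e+00 -1.92568209e-05 -3.12158378e+00] [ 0.42700743 -0.07757777  0.04106429]
[[-50.0, nan, nan], [-60.0, nan, nan], [-70.0, nan, nan], [-80.0, nan, nan], [-90.0, nan, nan], [-100.0, nan, nan], [-110.0, nan, 84.0], [-120.0, 83.0, 83.0], [-130.0, 82.0, 82.0], [-140.0, 81.0, 82.0], [-150.0, 81.0, 81.0], [-160.0, 79.0, 80.0], [-170.0, 80.0, 78.0], [-180.0, 79.0, 79.0], [-190.0, 78.0, 78.0], [-200.0, 77.0, 79.0], [-210.0, 77.0, 76.0], [-220.0, 37.0, 23.0], [-230.0, 37.0, 23.0], [-240.0, 49.0, 49.0], [-250.0, 52.0, 52.0]]
```

View pics/side18c.png

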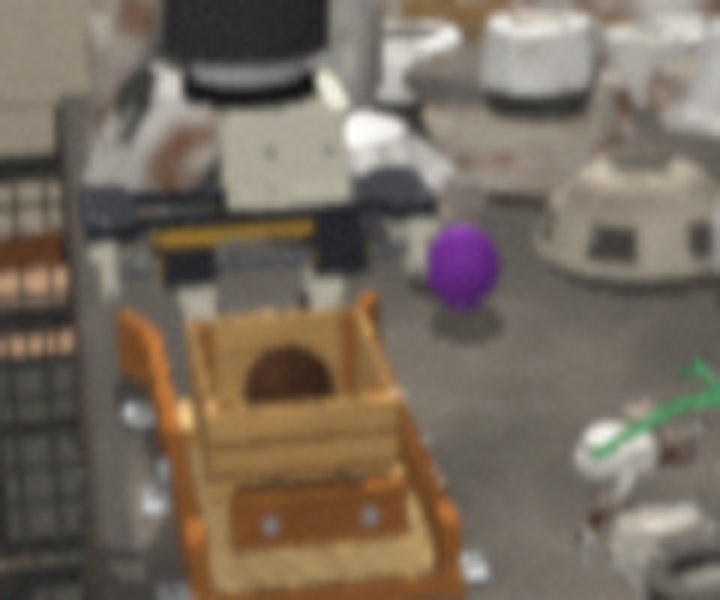

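View pics/top18c.png

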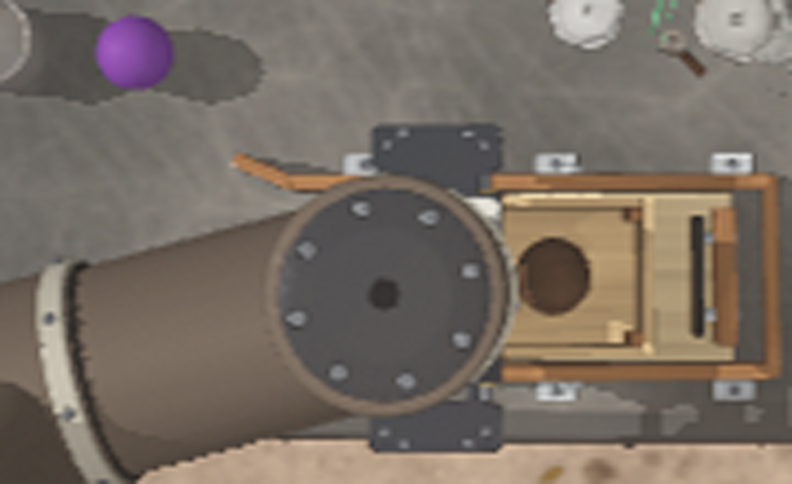

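>>> apply_moves(
  moves=[
    [0,-2,0,0],
    [0,-2,0,0],
    [0,-2,0,0],
    [0,-2,0,0],
    [0,-2,0,0],
  ],
)

```text
t: 21.75
eef_pos: [0.4272, -0.0875, 0.041]
ee_rot: [3.142, -0.0, -3.122]
force: [-0.8, 0.2, 0.0]
width: 0.0461
```

>>> apply_moves(
  moves=[
    [0,-1.5,0,0],
    [0,-1.5,0,0],
    [0,-1.5,0,0],
    [0,-1.5,0,0],
    [0,-1.5,0,0],
  ],
)

```text
t: 22.25
eef_pos: [0.4274, -0.095, 0.0411]
ee_rot: [-3.142, -0.0, -3.122]
force: [-0.4, 0.8, 0.5]
width: 0.0456
```

>>> apply_moves(
  moves=[
    [0,-1,0,0],
    [0,-1,0,0],
    [0,-1,0,0],
    [0,-1,0,0],
  ],
)

```text
t: 22.65
eef_pos: [0.4275, -0.0989, 0.0411]
ee_rot: [-3.142, 0.0, -3.122]
force: [-0.5, 0.1, -1.2]
width: 0.046
```

Run:
```python
from h import *
s=arm.get_state(); print(s["t"],s["force"],s["ee_rot"],s["eef_pos"])
im,d=grab("top","top19"); crop(im,150,330,180,290,4.4,"top19c"); print(rimprofile(d)[13:32].round(0).tolist())
```

```text
22.65 [-0.45120504  0.05305859 -1.21620178] [-3.14158993e+00  7.24549780e-05 -3.12151551e+00] [ 0.42748369 -0.09893087  0.04107906]
[[-70.0, nan, nan], [-80.0, nan, nan], [-90.0, nan, nan], [-100.0, nan, nan], [-110.0, nan, nan], [-120.0, nan, nan], [-130.0, nan, 104.0], [-140.0, 82.0, 84.0], [-150.0, 81.0, 81.0], [-160.0, 79.0, 80.0], [-170.0, 82.0, 81.0], [-180.0, 79.0, 79.0], [-190.0, 79.0, 78.0], [-200.0, 77.0, 78.0], [-210.0, 77.0, 78.0], [-220.0, 77.0, 78.0], [-230.0, 77.0, 77.0], [-240.0, 50.0, 49.0], [-250.0, 49.0, 52.0]]
```

View pics/top19c.png

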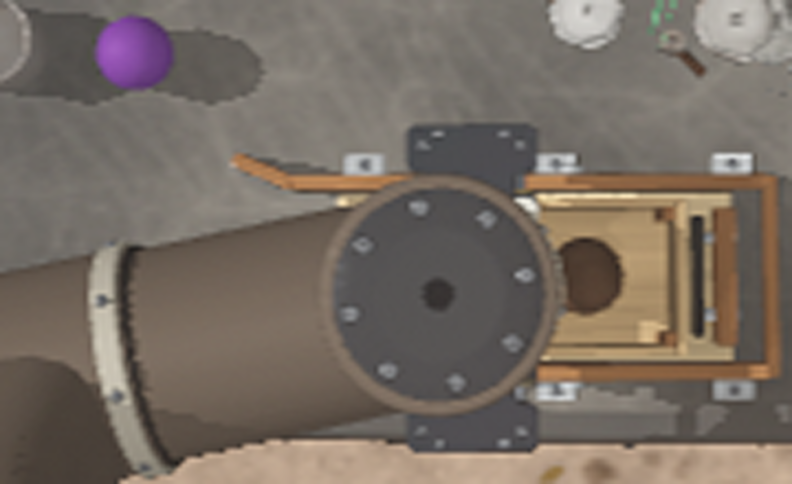

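>>> apply_moves(
  moves=[
    [0,-1,0,0],
    [0,-1,0,0],
    [0,-1,0,0],
    [0,0,0,0],
  ],
)

```text
t: 23.1
eef_pos: [0.4275, -0.102, 0.0411]
ee_rot: [-3.142, 0.0, -3.122]
force: [0.5, -0.3, -0.6]
width: 0.046
```

>>> apply_moves(
  moves=[
    [0,-1,0,0],
    [0,-1,0,0],
    [0,0,0,0],
  ],
)

```text
t: 23.4
eef_pos: [0.4275, -0.104, 0.0411]
ee_rot: [-3.142, -0.0, -3.122]
force: [0.6, 0.1, 0.6]
width: 0.0458
```

Run:
```python
from h import *
s=arm.get_state(); print(s["t"],s["force"],s["ee_rot"],s["eef_pos"])
im,d=grab("top","top20"); crop(im,150,330,180,290,4.4,"top20c"); print(rimprofile(d)[19:32].round(0).tolist())
```

```text
23.4 [0.6169883  0.0733897  0.64763186] [-3.14153024e+00 -2.58955040e-05 -3.12162300e+00] [ 0.42752931 -0.10398601  0.04106509]
[[-130.0, nan, nan], [-140.0, nan, 80.0], [-150.0, 82.0, 79.0], [-160.0, 80.0, 81.0], [-170.0, 80.0, 78.0], [-180.0, 78.0, 79.0], [-190.0, 79.0, 79.0], [-200.0, 78.0, 79.0], [-210.0, 79.0, 75.0], [-220.0, 78.0, 77.0], [-230.0, 78.0, 76.0], [-240.0, 47.0, 51.0], [-250.0, 48.0, 52.0]]
```

>>> apply_moves(
  moves=[
    [0,-1,0,0],
    [0,0,0,0],
  ],
)

```text
t: 23.65
eef_pos: [0.4275, -0.105, 0.0411]
ee_rot: [-3.142, -0.0, -3.122]
force: [0.5, 0.3, -0.3]
width: 0.046
```

>>> apply_moves(
  moves=[
    [0,-1,0,0],
    [0,0,0,0],
  ],
)

```text
t: 23.85
eef_pos: [0.4276, -0.1059, 0.0411]
ee_rot: [-3.142, -0.0, -3.122]
force: [0.0, 0.1, -0.8]
width: 0.0463
```

Run:
```python
from h import *
s=arm.get_state(); print(s["t"],s["force"],s["ee_rot"],s["eef_pos"])
im,d=grab("top","top21"); crop(im,150,330,180,290,4.4,"top21c"); print(rimprofile(d)[19:32].round(0).tolist())
im2,_=grab("side","side21"); crop(im2,210,330,150,250,6,"side21c")
```

```text
23.85 [ 0.01237735  0.09792552 -0.82975422] [-3.14156400e+00 -4.68354088e-05 -3.12157040e+00] [ 0.42757543 -0.10591804  0.04105581]
[[-130.0, nan, nan], [-140.0, nan, 81.0], [-150.0, 71.0, 79.0], [-160.0, 80.0, 81.0], [-170.0, 82.0, 78.0], [-180.0, 77.0, 79.0], [-190.0, 79.0, 77.0], [-200.0, 79.0, 77.0], [-210.0, 78.0, 77.0], [-220.0, 77.0, 77.0], [-230.0, 77.0, 79.0], [-240.0, 76.0, 77.0], [-250.0, 52.0, 51.0]]
```

View pics/top21c.png

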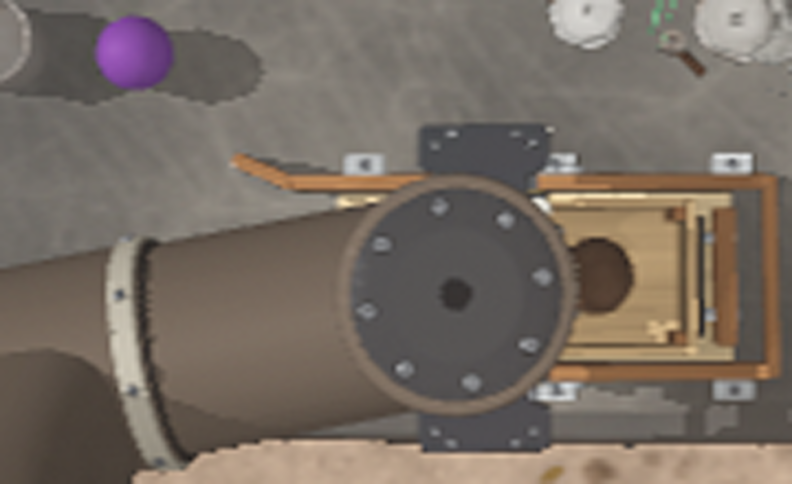

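View pics/side21c.png

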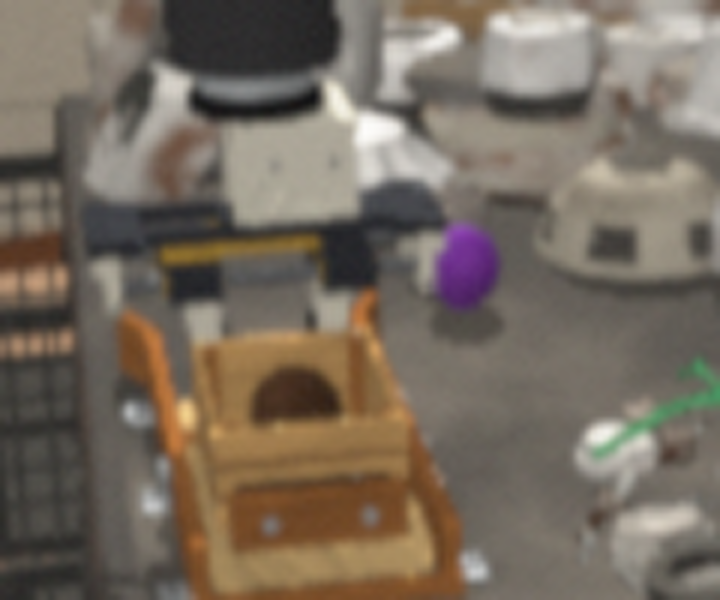

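```bash
cat >> h.py <<'E'
def tilt(d,im,y0=-.235,y1=-.145):
    v,u=np.mgrid[0:420,0:560]; W=dep("top",u,v,d); ok=(d>.3)
    res=[]
    for x0,x1 in ((.375,.402),(.468,.495)):
        m=ok&(W[...,0]>x0)&(W[...,0]<x1)&(W[...,1]>y0)&(W[...,1]<y1)&(W[...,2]>.066)&(W[...,2]<.095)
        P=W[m]; p=np.polyfit(P[:,1],P[:,2],1)
        r=P[:,2]-np.polyval(p,P[:,1]); k=abs(r)<.004; p=np.polyfit(P[k,1],P[k,2],1)
        res.append((len(P),round(np.degrees(np.arctan(p[0])),2),round(np.polyval(p,-.23)*1000,1),round(np.polyval(p,-.15)*1000,1)))
    return res
E
python3 - <<'E'
from h import *
for n in (18,19,20,21):
    print(n,tilt(np.load(f"pics/top{n}_d.npy"),None, -.235 if n>18 else -.21))
E
```

```text
18 [(63, np.float64(5.12), np.float64(72.5), np.float64(79.6)), (63, np.float64(5.74), np.float64(72.2), np.float64(80.3))]
19 [(83, np.float64(4.33), np.float64(74.2), np.float64(80.3)), (77, np.float64(4.09), np.float64(74.4), np.float64(80.1))]
20 [(79, np.float64(3.11), np.float64(75.2), np.float64(79.5)), (83, np.float64(3.07), np.float64(75.2), np.float64(79.4))]
21 [(73, np.float64(2.24), np.float64(75.5), np.float64(78.6)), (83, np.float64(2.95), np.float64(74.9), np.float64(79.0))]
```

>>> apply_moves(
  moves=[
    [0,-1,0,0],
    [0,0,0,0],
  ],
)

```text
t: 24.15
eef_pos: [0.4276, -0.1069, 0.0411]
ee_rot: [-3.142, -0.0, -3.122]
force: [-0.1, -0.4, -0.2]
width: 0.0462
```

Run:
```python
from h import *
s=arm.get_state(); print(s["t"],s["force"],s["eef_pos"])
im,d=grab("top","top22"); print(tilt(d,im))
```

```text
24.15 [-0.09136332 -0.36188592 -0.17182885] [ 0.42760463 -0.10692422  0.04105647]
[(76, np.float64(0.78), np.float64(74.4), np.float64(75.5)), (82, np.float64(-0.58), np.float64(75.6), np.float64(74.7))]
```

>>> apply_moves(
  moves=[
    [0,3,0,0],
    [0,5,0,0],
    [0,10,0,0],
    [0,10,-5,0],
    [0,10,-20,0],
  ],
)

```text
t: 24.7
eef_pos: [0.4254, -0.0682, 0.0652]
ee_rot: [-3.141, -0.004, -3.122]
force: [0.9, -0.2, 0.2]
width: 0.0459
```

>>> apply_moves(
  moves=[
    [0,20,-30,0],
    [0,40,-30,0],
    [0,45,-10,0],
    [0,45,0,0],
    [0,45,0,0],
  ],
)

```text
t: 25.2
eef_pos: [0.4225, 0.1288, 0.1374]
ee_rot: [3.14, 0.002, -3.121]
force: [2.0, 0.1, 0.8]
width: 0.046
```

>>> apply_moves(
  moves=[
    [0,20,0,0],
    [0,0,0,0],
  ],
)

```text
t: 25.4
eef_pos: [0.4224, 0.1494, 0.1366]
ee_rot: [3.141, 0.001, -3.118]
force: [0.2, -0.5, 0.4]
width: 0.0459
```

Run:
```python
from h import *
s=arm.get_state(); print(s["t"],s["force"],s["eef_pos"])
im,d=grab("top","top23"); print(tilt(d,im,-.232,-.12)); print(rimprofile(d)[14:32].round(0).tolist())
crop(im,130,350,150,280,3.6,"top23c")
im2,_=grab("side","side23"); crop(im2,210,330,170,270,6,"side23c")
v,u=np.mgrid[0:420,0:560]; W=dep("top",u,v,d); ok=d>.3
m=ok&(W[...,0]>.37)&(W[...,0]<.495)&(W[...,1]<-.09)&(W[...,1]>-.26)&(W[...,2]>.066)&(W[...,2]<.083); P=W[m]
r=cv2.minAreaRect((P[:,:2]*1000).astype(np.float32)); print(r,cv2.boxPoints(r),P[:,2].mean())
```

```text
25.4 [ 0.15224552 -0.54658572  0.36150833] [0.42239249 0.14941561 0.13662987]
[(106, np.float64(0.1), np.float64(74.6), np.float64(74.7)), (108, np.float64(-0.57), np.float64(75.5), np.float64(74.7))]
[[-80.0, 38.0, 37.0], [-90.0, 36.0, 37.0], [-100.0, 39.0, 37.0], [-110.0, 37.0, 36.0], [-120.0, 76.0, 77.0], [-130.0, 77.0, 77.0], [-140.0, 77.0, 76.0], [-150.0, 77.0, 75.0], [-160.0, 75.0, 76.0], [-170.0, 76.0, 74.0], [-180.0, 76.0, 76.0], [-190.0, 75.0, 75.0], [-200.0, 76.0, 75.0], [-210.0, 77.0, 78.0], [-220.0, 78.0, 77.0], [-230.0, 77.0, 78.0], [-240.0, 75.0, 50.0], [-250.0, 50.0, 52.0]]
((435.39093017578125, -176.91720581054688), (97.78565979003906, 117.9454345703125), 0.811761200428009) [[ 385.66754 -118.6431 ]
 [ 387.3385  -236.57669]
 [ 485.11432 -235.19131]
 [ 483.44336 -117.25772]] 0.07429071619596772
```

View pics/top23c.png

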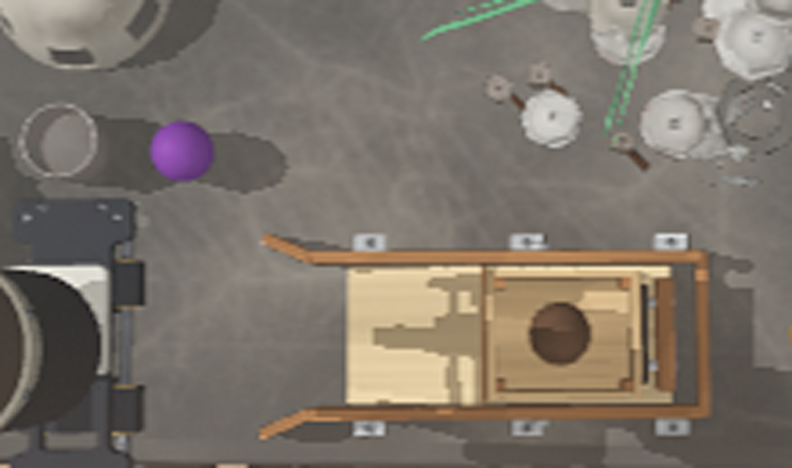

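View pics/side23c.png

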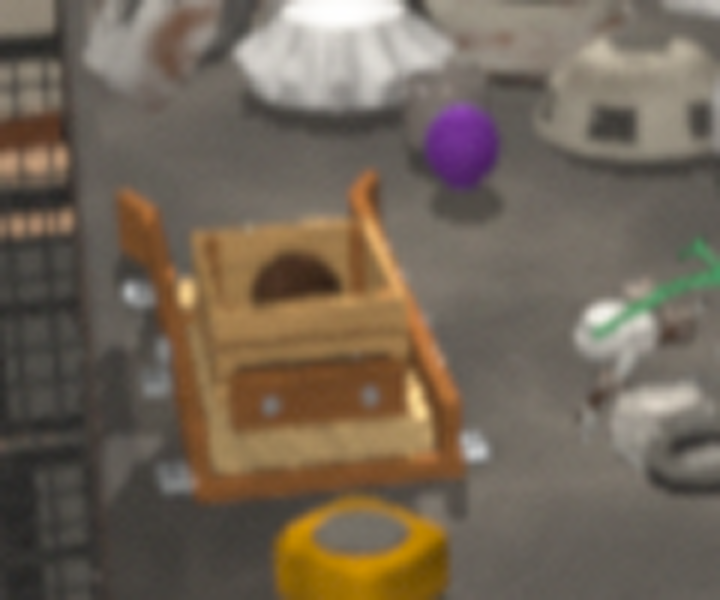

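Run:
```python
from h import *
print(arm.job_done()); print(arm.get_state()["t"])
```

```text
the job is handed in; nothing more can be done
None
the job is handed in; nothing more can be done
```

I put the knob in the crate and pushed the crate up the ramp with two fingers on its rear wall until the trailing edge dropped behind the lip. I then backed the arm off and handed the job in at about 25.5 s. I never lifted the crate. The sideways and upward forces I read while pushing were at most about 3 N; I read them at the end of each move, not continuously.

**Last checks before handing in:**
- **Crate level:** the rim was level to within about 0.6° and about 74.5 mm up. That matches the 55 mm crate on the 20 mm deck.
- **Crate position:** it sat behind the lip at y ≈ -0.1145 m. Its front rim read y ≈ -0.236 m and the stop face y ≈ -0.237 m, so within the 2 mm calibration I can't say whether it was just touching the stop. The finger force was about zero when it dropped.
- **Knob:** it was standing upright in the crate.
- **Arm:** the gripper was well clear of everything.
- **Tin, tape and pliers:** I went near none of them. The tin and tape look unmoved in the last pictures; I did not check the pliers separately.

No check failed. The tilt readings were noisy, within about 1°, until the crate dropped.

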